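# Load the sander's guarded deck

## Task

Slide the clear guard of the sanding machine fully open along its track, lay one of the two beech blanks in each of the two lanes of the sloping deck, flat and straight up the slope with its lower end touching the stop, then slide the guard fully shut until it meets its stop. Never slam the guard, and leave the other things on the bench where they are.

Things in the scene. Friction and masses are not known exactly. Their poses are not given: they have to be found in the camera images.
- deck: Sloping steel bed of the green sanding machine. Axes: x up the slope (30 deg, rising away from the robot), y level along the machine to the robot's left, z square out of the bed. Origin in the bed's surface, halfway up, midway along, 115 mm above the bench. Loading opening: y 0 to 250, x -90 to 90 mm. The half at y < 0 is a closed cover, top at z 40 mm; end cheek at y = 250 mm, 40 mm high.
- stop (a point): Lower stop at the foot of the bed: a ledge 30 mm high whose face is at deck x = -75 mm; this point is on its foot at y = 125 mm, deck's axes. From it a nib 8 mm wide, 20 mm high, 30 mm long divides the lanes; further up only a scribed line. The guard's tracks run along y at deck x = -90 to -100 and 90 to 100 mm, up to z = 56 mm.
- lamp_edge (a point): Middle of the lower near edge of the aluminium lamp bar (580 long, 40 wide, 25 mm thick), which runs level along the machine on two end posts: 267 mm above the bench, the near edge 5 mm beyond the deck's origin, in plan. The gripper's body coming straight down on the deck strikes it; coming square to the deck (tilted 30 deg) it stays clear. Axes of the machine: z up, y along the bar.
- guard (a joint): Opening of the guard, m: 0 = shut, 0.25 = fully open at its end stop. It moves towards the deck's -y as it opens, over the cover, and stays where left; about 3 N of friction plus 4 N per m/s. Starts 0 to 0.08. The guard is a clear pane 250 mm long in y, 178 mm in x, underside 45 mm and top 50 mm out from the bed; a blank standing higher blocks it.
- guard_handle (a point): Middle of the black grab bar on the guard: a round bar 14 mm thick, straight for 80 mm up the slope (deck x), its axis 38 mm above the pane, open beneath between its two legs. It moves with the guard: deck x = 0, y = 125 mm minus the guard's opening, z = 88 mm. Deck's axes.
- lane_1 (a point): Left lane: the point on the bed under the middle of a properly seated blank (deck x = -20, y = 173, z = 0 mm). The frame has the deck's axes.
- lane_2 (a point): Right lane, the same (deck x = -20, y = 77, z = 0 mm).
- blank_a: Plain beech blank, 110 (own x) x 40 (own y) x 30 mm (own z), about 95 g, lying on the bench to the left of the machine. Origin: centre of the underside. Either end may lie at the stop. Blank and bed may or may not hold by friction on the slope, so slide it down until the stop is felt.
- blank_b: The other, identical beech blank.
- glue: Bystander: white glue bottle, 60 mm across, 170 mm tall, left of the blanks. Leave alone. Origin: centre of the underside.
- tin: Bystander: steel tin, 80 mm across, 100 mm tall. Leave alone. Origin: centre of the underside.
- sanding_block: Bystander: cork sanding block 100 x 60 x 30 mm. Leave alone. Origin: centre of the underside.
- tape: Bystander: black tape measure 70 x 70 x 35 mm, in front of the machine. Leave alone. Origin: centre of the underside.
- brush: Bystander: hand brush lying in front of the machine. Leave alone. Origin: centre of the underside.
- mug: Bystander: white mug, 80 mm across, 90 mm tall. Leave alone. Origin: centre of the underside.
- offcut: Bystander: flat plywood offcut 160 x 70 x 18 mm. Leave alone. Origin: centre of the underside.
Mind the look-alikes: they are no part of the job. What is shaped like the blank_a but blue, green or pink is not meant.

How it is judged:
By the outcome, as a careful person would: the job done as asked, in the order asked, and still so for the second after the job is handed in, with the robot touching nothing.
It also fails if it takes over 72 s, if anything falls off the work surface, if the arm or the gripper's body presses on something with over 40 N, if the wrist force passes 120 N, or if a joint passes its speed limit or range.

## Robot

A 7-joint arm with a two-finger parallel gripper is mounted at the origin on the work surface. World frame = base frame: x ahead of the robot, y to its left, z up, the work surface at z = 0. Lengths are in m, angles in rad, forces in N, time in s.
With the tool pointing down it reaches from about 0.4 to 0.875 m from the base axis. Payload 19.3 kg.
Tool frame: the origin (TCP) lies midway between the tips of the shut fingers; the grasp point (between the pads) lies 19 mm behind it (bot.pinch_z is the distance from the TCP to the grasp point, in m); z points along the fingers, y is the line along which they close (so a half turn about z gives the same grasp; the last joint's range is limited). The gripper opens to 85 mm and grips with 20 to 120 N. Pads are 22 mm wide; open, the fingers measure 114 mm over their backs; the gripper's body (76 mm by 85 mm) begins 54 mm behind the grasp point. The pads swing forward as they close: fully open they stand 13 mm farther back than shut.
Start: joints at [1.202, 0.521, -0.036, 1.599, 0.021, 1.021, -0.113], TCP at [0.184, -0.597, 0.231] pointing down, gripper open.
Joint ranges: [-2.91, 2.91], [-0.3, 2.13], [-1.5, 1.42], [0.17, 2.43], [-1.26, 4.41], [0.16, 1.93], [-2.52, 2.52]. Speed limits (rad/s): [1.89, 1.89, 2.39, 2.39, 3.01, 3.01, 3.01].

## Interface

Orientations are given as [roll, pitch, yaw] about the fixed x, y, z axes, in that order (R = Rz(yaw) Ry(pitch) Rx(roll)).
In Python, from workcell import observe, viewer, bot gives the robot as it stands. The module is installed in compiled form; this text tells all that it offers.
- The arm moves only by the tool play_rows, never from a script. Its argument "motion" is a list of rows, each a list of 7 numbers: the shift along the tool's x, y, z in cm, then the turn, a rotation vector about the tool's x, y, z in rad, then the opening, from -1 (shut) to 1 (fully open), so that 0 is half open. A call has exactly 5 rows; each row is the pose to reach, as a shift and turn from the pose commanded when the call began, along the tool's axes at that moment; what a row does not reach only later rows make up. A row lasts 1/10 s, in which the tool goes at most 50 mm and 8.59 degrees, less where a joint would pass 70% of its speed; a pose out of reach is approached as far as the arm can. A call with a gripper value outside its range is refused whole. The fingers move at their own pace and stop on an object; "squeeze" is the grip in N (left out, the last holds). Time passes only in rows, so rows that repeat a pose let the fingers close, or fill a call up. It gives the time, the measured TCP pose, the force, the opening and the grip force at its end, in the units of the state.
- observe(): the state, without advancing time (a new reading comes with each control period).
- viewer.grab_frame(name): name is "scene" or "side" or "wrist"; returns (picture, depth): 480x640x3 uint8, red, green, blue; 480x640 float32, m along the optical axis (not along the pixel's ray), 0 where there is no reading.
- viewer.camera_info(name): a dict with "fx", "fy", "cx", "cy" (pixels), "R" (3x3) and "t" (3): a world point X has camera coordinates R X + t. Camera axes: x right, y down, z forward; pixel columns grow to the right and rows downward; lengths in m; the calibration is good to about 2 mm. A picture is of the moment at which its call begins: read the wrist's pose just before it. camera_info takes no time and is no camera call; for the wrist camera it gives the pose at the moment of the call.
- bot.job_done(): hands the job in; it is judged then, once.
The state is a dict: "clock": time; "qpos": joint angles; "qd": joint speeds; "joint_efforts": joint torques, N m; "position": TCP position; "tool_rot": TCP orientation; "force": force on the tool from outside, world axes, zero at the start; "moment": the same for the moment, N m; "grip_width": finger opening in m; "finger_force": force on a finger pad.
Only numpy, scipy, OpenCV 4.12 (cv2) and the standard library are available. Lean on these libraries where they do the work, as an engineer would, in place of code of your own. Each camera call takes 0.05 s, during which the arm holds its last target. There are 200 camera calls.

## Working session

There is one attempt and no reset: what is moved stays moved. The work goes in short steps, Python scripts to look and compute and a tool call to move; the robot and the scene stay as the last step left them, time stands still between calls to the robot, and variables do not carry over. Pictures are saved under pics/ and viewed, at most 10 in all, crops included, and the job is handed in when it is done.

Besides the shell and the picture viewer there is one more tool, called after "Emit:" as name([rows], argument=value, ...), one row to a line, values as JSON. play_rows: Moves the arm, as the interface text tells. Its arguments: {"type":"object","properties":{"motion":{"type":"array"},"squeeze":{"type":"number"}},"required":["motion"]}

```bash
mkdir -p pics
python3 - <<'E'
from workcell import observe, viewer, bot
import cv2,numpy as np
s=observe();print(s, bot.pinch_z)
for n in("scene","side"):
    p,d=viewer.grab_frame(n);cv2.imwrite(f"pics/{n}0.png",p[:,:,::-1]);np.save(f"{n}0.npy",d)
    i=viewer.camera_info(n);print(n,{k:np.round(v,4).tolist() for k,v in i.items()})
    np.savez(f"{n}0.npz",p=p,d=d,**i)
E
```

```text
{'clock': 0.0, 'qpos': array([ 1.20179562,  0.52202201, -0.03632386,  1.59996152,  0.02119857,
        1.02113577, -0.11278056]), 'qd': array([-0.00068643,  0.00079787, -0.00146844,  0.00078999, -0.0001221 ,
        0.00285397, -0.00128527]), 'joint_efforts': array([-6.21059407e-04, -9.27096605e+01,  1.97999641e+00, -3.69925153e+01,
        1.78013777e-02,  8.31759913e-03,  4.79518931e-06]), 'position': array([ 0.183851  , -0.59700439,  0.23073745]), 'tool_rot': array([-3.14045394e+00,  8.24101957e-05,  2.98805561e-01]), 'force': array([0.2001243 , 0.86148628, 0.01323218]), 'moment': array([-0.040916  ,  0.01244671, -0.06881455]), 'finger_force': 0.0, 'grip_width': 0.08518307763388222} 0.0187
scene {'fx': 465.3782, 'fy': 465.3782, 'cx': 322.4433, 'cy': 235.4217, 'R': [[-0.8769, 0.4806, 0.0032], [0.3794, 0.6962, -0.6093], [-0.2951, -0.5331, -0.7929]], 't': [0.454, -0.0677, 1.5792]}
side {'fx': 544.672, 'fy': 544.672, 'cx': 317.2786, 'cy': 250.1571, 'R': [[-0.7074, -0.7067, 0.0112], [-0.3941, 0.3812, -0.8363], [0.5867, -0.5961, -0.5481]], 't': [0.3506, 0.3725, 1.4486]}
```

View pics/scene0.png

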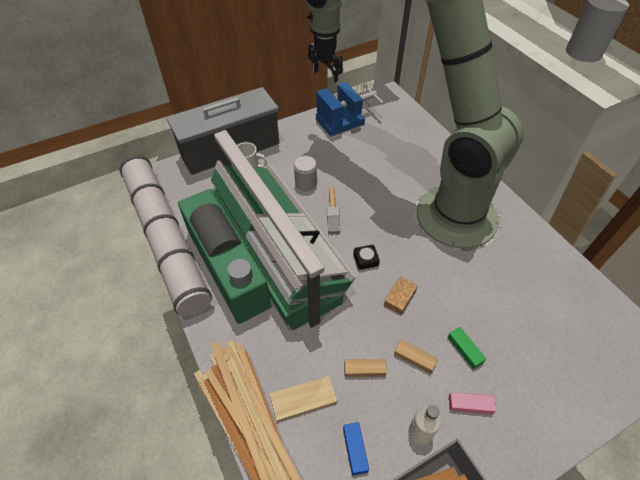

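View pics/side0.png

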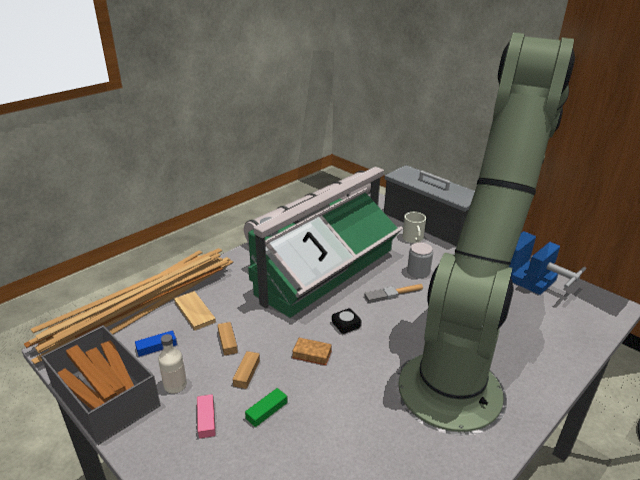

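The blanks look like scene (365,368) and (416,355), which are side (228,338) and (246,369). They are plain wood bars of blank size. The other candidates are blue (356,447), green (466,347) and pink (472,403), which are excluded by colour. The offcut (303,398) is larger and flat, and the cork block (401,295) is darker and square.

```bash
cat > h.py <<'E'
import numpy as np,cv2
from scipy.spatial.transform import Rotation as Ro
def cloud(f):
    v,u=np.mgrid[:480,:640];d=f['d']
    P=np.stack([(u-f['cx'])/f['fx']*d,(v-f['cy'])/f['fy']*d,d],-1)
    return (P-f['t'])@f['R']
def rect(X):
    c,s,a=cv2.minAreaRect((X[:,:2]*1000).astype(np.float32))
    a=np.radians(a)
    if s[0]<s[1]: a+=np.pi/2; s=s[::-1]
    return np.round(c,1),np.round(s,1),round(float(np.degrees(a)),2)
E
python3 - <<'E'
from h import *
for n in("scene","side"):
    f=dict(np.load(f"{n}0.npz"));W=cloud(f);ok=f['d']>0
    print(n,'table z',np.median(W[ok&(abs(W[...,2])<.02)][:,2]))
    hsv=cv2.cvtColor(f['p'],cv2.COLOR_RGB2HSV)
    # lamp
    m=ok&(abs(W[...,2]-.292)<.006)
    k,l,st,c=cv2.connectedComponentsWithStats(m.astype(np.uint8))
    for i in range(1,k):
        if st[i,4]>300: print('z292',st[i],rect(W[l==i]),np.median(W[l==i][:,2]))
    m=(ok&(W[...,2]>.022)&(W[...,2]<.038)&(hsv[...,0]>8)&(hsv[...,0]<25)&(hsv[...,1]>70))
    k,l,st,c=cv2.connectedComponentsWithStats(m.astype(np.uint8),connectivity=4)
    for i in range(1,k):
        if st[i,4]>150: print('wood',st[i],c[i].round(),rect(W[l==i]),np.median(W[l==i][:,2]))
    if n=='side':
        m=np.zeros_like(ok);m[205:240,340:385]=1;m&=ok&(hsv[...,0]>50)&(hsv[...,0]<90)&(hsv[...,1]>100)
        X=W[m];C=X.mean(0);u,s,vt=np.linalg.svd(X-C);print('cover',m.sum(),C,vt[2],s)
    big=cv2.resize(f['p'][(120 if n=='scene' else 150):,(160 if n=='scene' else 200):][:240,:320],(800,600),interpolation=cv2.INTER_CUBIC)
    cv2.imwrite(f"pics/{n}crop.png",big[:,:,::-1])
E
```

```text
scene table z -0.0003769623966923025
z292 [ 214  130  110  146 2470] (array([ 619.9, -150. ]), array([579.4,  41.6]), 92.21) 0.29143194695060304
wood [161  15  85  24 256] [203.  27.] (array([  337.9, -1526.6]), array([422.7,  33.9]), 179.52) 0.03040810562934808
wood [385 277  32  34 609] [401. 293.] (array([350.8, 172.2]), array([102.8,  59.7]), 29.04) 0.029264492499690986
wood [395 340  43  31 609] [416. 355.] (array([423.5, 348.9]), array([108.5,  42.6]), 122.27) 0.028880146611191957
wood [345 359  42  16 624] [365. 366.] (array([559.7, 311.2]), array([108.7,  41.7]), 152.9) 0.0288047091316211
wood [211 365  20  35 170] [220. 378.] (array([909.9, 171.3]), array([99.3, 18.8]), 88.39) 0.0349054506584924
wood [198 374  26  35 250] [209. 390.] (array([943.1, 179.3]), array([115.2,  26.2]), 98.23) 0.033775029320098474
wood [231 423  24  49 289] [242. 447.] (array([922.6, 340.8]), array([113.5,  30.3]), 94.35) 0.03599841233180776
side table z 0.0013664010470848566
z292 [352  32 148  35 313] (array([ 1625.4, -2021.5]), array([1140.3,   73.1]), 179.38) 0.29235616546999205
z292 [  0  64 163  37 401] (array([2334.3, -193.3]), array([876.7,  60.8]), 91.51) 0.2917874958698754
z292 [ 254  167  130   68 1258] (array([ 618.8, -150.6]), array([582.6,  50.1]), 92.57) 0.29316494071049415
wood [543 161  97  33 327] [592. 177.] (array([  261.5, -1529.8]), array([439.4,  41.3]), 0.48) 0.029627230957867356
wood [218 322  19  30 381] [227. 336.] (array([555.8, 310.2]), array([119.7,  39.7]), 152.82) 0.030547559019156748
wood [293 338  39  22 582] [312. 349.] (array([349. , 168.5]), array([100.5,  69. ]), 29.6) 0.030420325853212915
wood [233 351  27  34 469] [246. 367.] (array([421. , 346.8]), array([112.2,  40.1]), 121.73) 0.030287025152379677
cover 1496 [ 0.58097258 -0.30032984  0.151076  ] [ 0.49690252  0.02165416 -0.86753615] [2.10548062 1.50238713 0.12911693]
```

View pics/sidecrop.png

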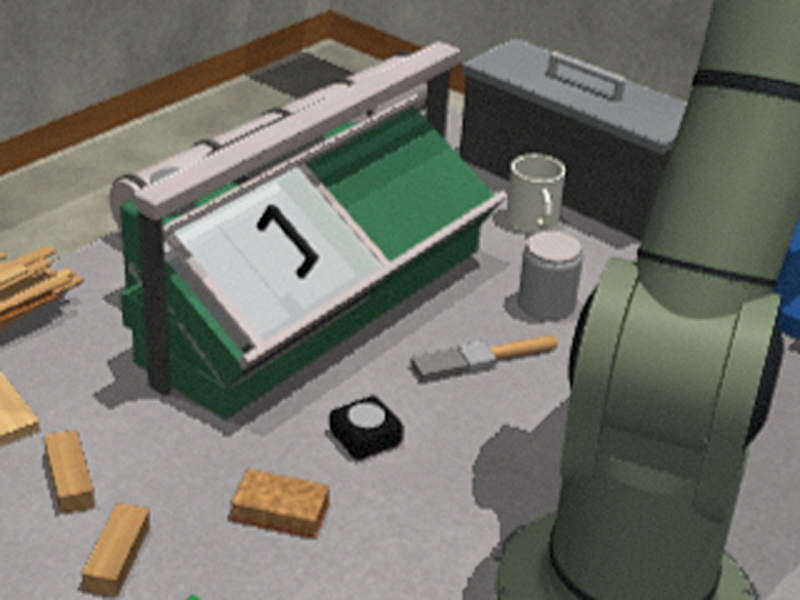

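The crop shows the guard's black grab bar on the pane, which is nearly shut at crop (290,240), and the two plain beech blanks at crop (68,470) and (117,550). The cork block at (280,500) is clearly mottled, so the blanks are confirmed. Next I'll compute the deck frame, the guard opening and the first move.

```bash
cat >> h.py <<'E'
yaw=np.radians(2.4)
Rd=(Ro.from_euler('z',yaw)*Ro.from_euler('y',-np.radians(30))).as_matrix()
Od=np.array([.5945,-.1513,.115])
def deck(p): return Od+Rd@(np.array(p)/1000)
Rsq=Rd@np.diag([1,-1,-1.])            # tool x=deck x, tool z=-deck z
def down(deg): return Ro.from_euler('z',deg,degrees=True).as_matrix()@np.diag([1,-1,-1.])
def cur():
    from workcell import observe
    s=observe(); return s,s['position'],Ro.from_euler('xyz',s['tool_rot']).as_matrix()
def go(p,R,p0=None,R0=None):
    """shift cm, rotvec in tool axes, from (p0,R0) to (p,R)"""
    if p0 is None: _,p0,R0=cur()
    print('shift',np.round(R0.T@(p-p0)*100,2),'rot',np.round(Ro.from_matrix(R0.T@R).as_rotvec(),3))
E
python3 - <<'E'
from h import *
print(Rd)
for n,(r0,r1,c0,c1) in dict(scene=(225,250,290,325),side=(225,265,295,335)).items():
    f=dict(np.load(f"{n}0.npz"));W=cloud(f)
    D=(W-Od)@Rd*1000
    m=np.zeros((480,640),bool);m[r0:r1,c0:c1]=1;m&=(f['p'].max(-1)<60)&(f['d']>0)&(D[...,2]>75)&(D[...,2]<110)
    X=D[m];print(n,m.sum(),np.percentile(X,[2,50,98],axis=0).round(1).tolist())
# check end cheek and cover in deck coords, side
f=dict(np.load("side0.npz"));D=(cloud(f)-Od)@Rd*1000
for u,v in [(340,265),(310,255),(300,290),(270,240),(370,240),(395,230)]: print((u,v),D[v,u].round(1))
_,p,R=cur()
h=deck([0,115,88]);print('handle approx',h)
E
```

```text
[[ 0.86526575 -0.04187565 -0.49956142]
 [ 0.03626538  0.99912283 -0.02093783]
 [ 0.5         0.          0.8660254 ]]
scene 73 [[-38.2, 109.4, 78.3], [-14.3, 114.5, 91.6], [22.6, 118.3, 95.2]]
side 115 [[-43.2, 105.8, 77.6], [0.6, 112.7, 92.8], [43.8, 119.2, 100.6]]
(340, 265) [-90.   67.3  58.4]
(310, 255) [ -9.1 126.   48.7]
(300, 290) [-83.9 231.8  36.1]
(270, 240) [ 94.1 214.7  57.3]
(370, 240) [ -69.3 -119.8   42.8]
(395, 230) [ -89.1 -232.8   53.9]
handle approx [ 0.5457229  -0.0382434   0.19121024]
```

Run:
```python
from h import *
_,p,R=cur()
w=np.array([.42,-.25,.36]); go(w,Rsq)
go(deck([0,114,180]),Rsq,w,Rsq); go(deck([0,114,69]),Rsq,w,Rsq)
```

```text
shift [ 32.78 -26.23 -12.9 ] rot [-0.068  0.521  0.251]
shift [  3.21 -20.53  12.14] rot [0. 0. 0.]
shift [  3.21 -20.53  23.24] rot [0. 0. 0.]
```

Emit:
play_rows([
  [6,-4,-6,-0.014,0.104,0.05,1],
  [11,-8,-12,-0.027,0.208,0.1,1],
  [15,-12,-13,-0.041,0.313,0.15,1],
  [19,-15,-13,-0.054,0.417,0.2,1],
  [23,-18,-13,-0.068,0.521,0.251,1],
], squeeze=30)

```text
clock: 0.6
position: [0.308, -0.4197, 0.3475]
tool_rot: [3.14, -0.528, 0.039]
force: [1.5, -0.0, 0.3]
grip_width: 0.0854
finger_force: 0.0
```

Run:
```python
from h import *
s,p,R=cur(); print(p,s['tool_rot'])
go(deck([0,114,200]),Rsq)
```

```text
[ 0.30803912 -0.41966235  0.34754682] [ 3.13974534 -0.52805232  0.0391977 ]
shift [ 13.98 -37.09  14.96] rot [ 0.003 -0.004 -0.002]
```

Emit:
play_rows([
  [2,-5,0,0,0,0,1],
  [4,-10,2,0,0,0,1],
  [6,-14,3,0,0,0,1],
  [8,-18,5,0,0,0,1],
  [10,-22,7,0,0,0,1],
])

```text
clock: 1.1
position: [0.4178, -0.1977, 0.3364]
tool_rot: [3.14, -0.525, 0.042]
force: [1.3, -1.2, 0.1]
grip_width: 0.0854
finger_force: 0.0
```

Emit:
play_rows([
  [1,-4,2,0,0,0,1],
  [2,-8,4,0,0,0,1],
  [3,-12,6,0,0,0,1],
  [4,-15,8,0,0,0,1],
  [4,-15.1,8,0,0,0,1],
])

```text
clock: 1.6
position: [0.4853, -0.0459, 0.2868]
tool_rot: [3.141, -0.524, 0.042]
force: [1.0, -1.2, 0.3]
grip_width: 0.0858
finger_force: 0.0
```

Run:
```python
from h import *
s,p,R=cur(); print(p,s['tool_rot'],s['force'],(p-Od)@Rd*1000)
go(deck([0,114,69]),Rsq)
from workcell import viewer
s,d=viewer.grab_frame("wrist");i=viewer.camera_info("wrist")
np.savez("wrist1.npz",p=s,d=d,**i)
cv2.imwrite("pics/wrist1.png",s[:,:,::-1])
D=(cloud(dict(p=s,d=d,**i))-Od)@Rd*1000
m=(s.max(-1)<60)&(d>0)&(D[...,2]>80)&(D[...,2]<105)&(abs(D[...,0])<35)&(abs(D[...,1]-114)<25)
X=D[m];print(m.sum(),np.percentile(X,[2,50,98],axis=0).round(1) if m.sum() else '')
```

```text
[ 0.48527721 -0.04589391  0.28682573] [ 3.14063453 -0.52362877  0.04205991] [ 0.96275716 -1.19463877  0.30221375] [ -4.77128038 109.88740787 201.16196742]
shift [ 0.48 -0.42 13.22] rot [ 0.001 -0.     0.   ]
1319 [[-33.3 109.8  89.4]
 [  1.9 114.7  92.7]
 [ 33.9 119.5  94.3]]
```

Emit:
play_rows([
  [0.4,-0.4,4,0,0,0,1],
  [0.4,-0.5,8,0,0,0,1],
  [0.4,-0.5,11,0,0,0,1],
  [0.4,-0.5,13,0,0,0,1],
  [0.4,-0.5,13.2,0,0,0,0],
])

```text
clock: 2.15
position: [0.5573, -0.0409, 0.1821]
tool_rot: [3.14, -0.505, 0.052]
force: [2.0, 3.1, 1.7]
grip_width: 0.0732
finger_force: 0.0
```

Emit:
play_rows([
  [0,0,0,0,0,0,-1],
  [0,0,0,0,0,0,-1],
  [0,0,0,0,0,0,-1],
  [0,0,0,0,0,0,-1],
  [0,0,0,0,0,0,-1],
])

```text
clock: 2.65
position: [0.5569, -0.042, 0.1853]
tool_rot: [-3.14, -0.509, 0.041]
force: [-6.9, -0.3, 9.8]
grip_width: 0.0129
finger_force: 29.2
```

Run:
```python
from h import *
s,p,R=cur(); print(s['clock'],s['force'],(p-Od)@Rd*1000,s['grip_width'],s['finger_force'])
```

```text
2.65 [-6.89629025 -0.30132457  9.80952898] [  6.584476   110.78216915  77.36947454] 0.012862550304761463 29.198720455169678
```

Run:
```python
from h import *
s,p,R=cur(); print(s['qpos'].round(3),s['joint_efforts'].round(1),s['moment'])
go(deck([0,114,69]),Rsq)
from workcell import viewer
a=viewer.grab_frame("side")[0]
cv2.imwrite("pics/side2.png",cv2.resize(a[100:340,200:520],(800,600),interpolation=cv2.INTER_CUBIC)[:,:,::-1])
```

```text
[ 0.331  0.339 -0.428  2.228  0.994  0.162 -2.52 ] [ -0.5 -58.2  -3.4 -27.9   0.4  -1.9   0. ] [-0.00804933  0.90090444 -0.04177459]
shift [-0.65 -0.32  0.85] rot [-0.002  0.014 -0.   ]
```

View pics/side2.png

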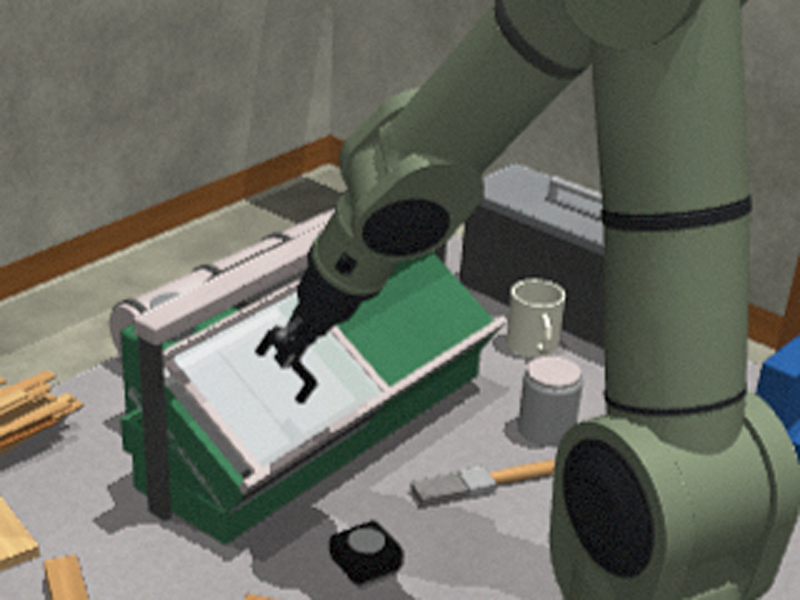

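The side crop shows the fingers on the grab bar at about (285,345). The arm is at joint limits (j7 = -2.52, j6 = 0.16), so I'll release, back off and turn the tool half round.

Emit:
play_rows([
  [0,0,0,0,0,0,1],
  [0,0,0,0,0,0,1],
  [0,0,0,0,0,0,1],
  [0,0,-3,0,0,0,1],
  [0,0,-7,0,0,0,1],
])

```text
clock: 3.2
position: [0.5343, -0.0433, 0.2273]
tool_rot: [-3.138, -0.509, 0.04]
force: [-0.2, -0.7, 1.1]
grip_width: 0.0833
finger_force: 0.0
```

```bash
cat > log.py <<'E'
from h import *
import json
s,p,R=cur()
open('q.jsonl','a').write(json.dumps([s['qpos'].tolist(),p.tolist(),s['tool_rot'].tolist()])+'\n')
print(s['clock'],'q',s['qpos'].round(3),'F',s['force'].round(1),'deck',((p-Od)@Rd*1000).round(1),'world',p.round(4),s['tool_rot'].round(3),'w',round(s['grip_width'],4))
E
python3 log.py
python3 - <<'E'
import json
f=open('q.jsonl','a')
f.write(json.dumps([[ 1.20179562,0.52202201,-0.03632386,1.59996152,0.02119857,1.02113577,-0.11278056],[ 0.183851,-0.59700439,0.23073745],[-3.14045394,8.24e-05,.298805561]])+'\n')
import sys; sys.path.insert(0,'.')
from h import *
import itertools
D=[json.loads(l) for l in open('q.jsonl')]
f.flush();D=[json.loads(l) for l in open('q.jsonl')]
res=[]
for sg in itertools.product([1,-1],repeat=4):
  Rs=[]
  for q,p,r in D:
    q=np.array(q)
    M=Ro.identity()
    for k,ax in enumerate('zyzyzyz'):
        s=sg[k//2] if ax=='z' else 1
        M=M*Ro.from_euler(ax,s*q[k])
    Rs.append((M,Ro.from_euler('xyz',r)))
  # allow const base yaw A and tool yaw B: Rz(A) M Rz(B)=R
  from scipy.optimize import least_squares
  best=min((least_squares(lambda v:np.concatenate([(Ro.from_euler('z',v[0])*M*Ro.from_euler('z',v[1])*R.inv()).as_rotvec() for M,R in Rs]),[a,b]) for a in(0,2,4) for b in (0,2,4)),key=lambda o:o.cost)
  res.append((best.cost,sg,best.x))
for r in sorted(res,key=lambda r:r[0])[:4]:print(r)
E
```

```text
3.2 q [ 0.596  0.26  -0.712  2.225  0.719  0.264 -2.241] F [-0.2 -0.7  1.1] deck [  8.  110.5 125.1] world [ 0.5343 -0.0433  0.2273] [-3.138 -0.509  0.04 ] w 0.0833
(np.float64(3.313248885388469e-17), (-1, -1, -1, -1), array([-3.87798244e-10,  1.57079633e+00]))
(np.float64(0.06413396170106324), (1, 1, 1, 1), array([6.51028954, 4.59091908]))
(np.float64(0.35486456883208134), (1, -1, -1, -1), array([-1.5049842 ,  1.88378626]))
(np.float64(0.3743029411904088), (-1, 1, -1, -1), array([1.5869655 , 2.50094551]))
```

```bash
cat > ik.py <<'E'
from h import *
import json
from scipy.optimize import least_squares
lo=np.array([-2.91,-.3,-1.5,.17,-1.26,.16,-2.52]);hi=np.array([2.91,2.13,1.42,2.43,4.41,1.93,2.52])
def frames(q):
    M=Ro.identity();out=[]
    for k,ax in enumerate('zyzyzyz'):
        M=M*Ro.from_euler(ax,-q[k] if ax=='z' else q[k]); out.append(M)
    return out
def A(q):
    F=frames(q); return F
def fitlen():
    D=[json.loads(l) for l in open('q.jsonl')]
    a=[];b=[]
    for q,p,r in D:
        F=frames(q); z=np.array([0,0,1.])
        a.append(np.stack([z,F[1].apply(z),F[3].apply(z),F[5].apply(z)],1));b+=p
    a=np.vstack(a);x,res,_,_=np.linalg.lstsq(a,np.array(b),rcond=None)
    return x,np.abs(a@x-b).max()
def fk(q,L):
    F=frames(q);z=np.array([0,0,1.])
    return L[0]*z+L[1]*F[1].apply(z)+L[2]*F[3].apply(z)+L[3]*F[5].apply(z), F[6]*Ro.from_euler('z',np.pi/2)
def ik(p,R,q0,L):
    R=Ro.from_matrix(R);best=None;e=.03
    for t in range(12):
        x0=np.clip(q0+(0 if t==0 else np.random.default_rng(t).normal(0,.6,7)),lo+e,hi-e)
        def f(q):
            P,Q=fk(q,L);return np.concatenate([(P-p)*20,(Q*R.inv()).as_rotvec()*5,.01*(q-q0)])
        o=least_squares(f,x0,bounds=(lo+e*.9,hi-e*.9))
        if best is None or o.cost<best.cost:best=o
    P,Q=fk(best.x,L)
    return best.x,np.abs(P-p).max()*1000,np.linalg.norm((Q*R.inv()).as_rotvec())
E
python3 - <<'E'
from ik import *
L,e=fitlen();print(L,e)
np.save('L.npy',L)
F=np.diag([-1,-1,1.]);q=np.array([.596,.26,-.712,2.225,.719,.264,-2.241+3.14])
for y,z in [(114,130),(114,69),(0,69),(-125,69),(-125,150)]:
    q,a,b=ik(deck([0,y,z]),Rsq@F,q,L);print((y,z),q.round(2),a.round(2),b.round(3))
for n,x,y,an in [('a',.5577,.3107,152.9),('b',.4222,.348,122)]:
  for k in (0,180):
    r=ik(np.array([x,y,-.002]),down(an+k),q,L);print(n,k,r[0].round(2),r[1:])
for y in (173,77):
  for M in (Rsq,Rsq@F):
    r=ik(deck([-20,y,5]),M,q,L);print(y,r[0].round(2),r[1:])
E
```

```text
[0.13880761 0.68109678 0.33765883 0.34203561] 0.05361612581456637
(114, 130) [ 0.59  0.28 -0.67  2.29  1.02  0.19  0.63] 0.0 0.0
(114, 69) [ 0.64  0.47 -0.9   2.33  1.71  0.4  -0.1 ] 0.0 0.0
(0, 69) [ 0.9   0.5  -0.91  2.25  1.52  0.29  0.34] 0.0 0.0
(-125, 69) [ 1.21  0.66 -1.17  2.1   1.21  0.46  0.87] 0.0 0.0
(-125, 150) [ 1.39  0.63 -1.43  2.04  0.97  0.63  1.07] 0.0 0.0
a 0 [-0.13  0.88 -0.82  1.86  0.89  0.82 -0.33] (np.float64(0.0008589038875683741), np.float64(1.2411468234395825e-05))
a 180 [ 0.01  1.12 -1.39  1.86  1.18  1.29  2.49] (np.float64(0.0014926464672049278), np.float64(1.327921514999789e-05))
b 0 [-0.54  0.71 -0.28  2.11  0.52  0.38 -0.68] (np.float64(0.0019177710866569164), np.float64(2.4759228655499995e-05))
b 180 [-0.16  1.01 -1.28  2.11  1.18  1.07  1.61] (np.float64(0.0006681287094134625), np.float64(5.729266631744628e-06))
173 [ 0.3   0.55 -0.63  2.4   2.14  0.45  2.49] (np.float64(2.765827011637745), np.float64(0.018153242582435298))
173 [ 0.56  0.82 -1.43  2.4   1.67  1.06 -0.34] (np.float64(2.762746232384372), np.float64(0.018159756116303532))
77 [ 0.53  0.56 -0.62  2.4   2.37  0.38  2.49] (np.float64(0.0014939642147271393), np.float64(2.2921517430984283e-05))
77 [ 0.79  0.85 -1.47  2.4   1.72  1.   -0.16] (np.float64(0.002100774338487099), np.float64(2.0131560908575227e-05))
```

Emit:
play_rows([
  [-0.5,0,-1,0,0,-0.15,1],
  [-0.8,0,-2,0,0,-0.3,1],
  [-0.8,0,-3,0,0,-0.45,1],
  [-0.8,0,-3,0,0,-0.6,1],
  [-0.8,0,-3,0,0,-0.75,1],
])

```text
clock: 3.7
position: [0.5133, -0.0459, 0.25]
tool_rot: [2.775, -0.366, 0.863]
force: [0.1, -0.1, -0.5]
grip_width: 0.0852
finger_force: 0.0
```

```bash
python3 log.py
```

```text
3.7 q [ 0.911  0.241 -1.045  2.234  0.713  0.339 -1.469] F [ 0.1 -0.1 -0.5] deck [  1.1 108.7 155.3] world [ 0.5133 -0.0459  0.25  ] [ 2.775 -0.366  0.863] w 0.0852
```

Emit:
play_rows([
  [0,0,0,0,0,-0.15,1],
  [0,0,0,0,0,-0.3,1],
  [0,0,0,0,0,-0.45,1],
  [0,0,0,0,0,-0.6,1],
  [0,0,0,0,0,-0.75,1],
])

```text
clock: 4.2
position: [0.5133, -0.0455, 0.2497]
tool_rot: [2.631, -0.034, 1.554]
force: [-0.5, 0.1, -0.2]
grip_width: 0.0852
finger_force: 0.0
```

```bash
python3 log.py
```

```text
4.2 q [ 1.047  0.305 -1.229  2.231  0.875  0.409 -0.864] F [-0.5  0.1 -0.2] deck [  0.9 109.1 155. ] world [ 0.5133 -0.0455  0.2497] [ 2.631 -0.034  1.554] w 0.0852
```

Emit:
play_rows([
  [0,0,0,0,0,-0.15,1],
  [0,0,0,0,0,-0.3,1],
  [0,0,0,0,0,-0.45,1],
  [0,0,0,0,0,-0.6,1],
  [0,0,0,0,0,-0.75,1],
])

```text
clock: 4.7
position: [0.5133, -0.0456, 0.2497]
tool_rot: [2.73, 0.313, 2.229]
force: [-0.1, -1.0, -0.2]
grip_width: 0.0856
finger_force: 0.0
```

```bash
python3 log.py
```

```text
4.7 q [ 1.148  0.396 -1.397  2.228  1.022  0.511 -0.243] F [-0.1 -1.  -0.2] deck [  0.9 109.  155. ] world [ 0.5133 -0.0456  0.2497] [2.73  0.313 2.229] w 0.0856
```

Emit:
play_rows([
  [0,0,0,0,0,-0.15,1],
  [0,0,0,0,0,-0.3,1],
  [0,0,0,0,0,-0.45,1],
  [0,0,0,0,0,-0.6,1],
  [0,0,0,0,0,-0.75,1],
])

```text
clock: 5.2
position: [0.5133, -0.0455, 0.2496]
tool_rot: [3.063, 0.506, 3.025]
force: [-0.7, -0.4, -0.6]
grip_width: 0.0853
finger_force: 0.0
```

```bash
python3 log.py;python3 - <<'E'
from h import *
F=np.diag([-1,-1,1.]);go(deck([0,114.6,130]),Rsq@F)
import json
from ik import frames
D=[json.loads(l) for l in open('q.jsonl')]
for cols in ([0,1,2],[0,2]):
    a=[];b=[]
    for q,p,r in D:
        F=frames(q);m=[np.array([[0],[0],[1.]])]
        for k in (0,1,3,5): m.append(F[k].as_matrix()[:,cols])
        a.append(np.hstack(m));b+=p
    a=np.vstack(a);x,_,rk,_=np.linalg.lstsq(a,np.array(b),rcond=1e-6);print(a.shape,rk,x.round(4),np.abs(a@x-b).max())
E
```

```text
5.2 q [ 1.178  0.443 -1.462  2.227  1.078  0.566  0.46 ] F [-0.7 -0.4 -0.6] deck [  0.9 109.1 155. ] world [ 0.5133 -0.0455  0.2496] [3.063 0.506 3.025] w 0.0853
shift [0.13 0.53 2.5 ] rot [ 0.    -0.012 -0.139]
(18, 13) 11 [ 1.601e-01  0.000e+00 -1.060e-02  1.601e-01 -0.000e+00 -1.060e-02
  5.297e-01 -0.000e+00 -3.750e-02  4.207e-01 -0.000e+00 -4.000e-04
  3.279e-01] 6.827804988063235e-11
(18, 9) 8 [ 0.1952 -0.1077  0.1952  0.1427  0.5239  0.0105  0.4882  0.0658  0.2772] 0.054137694358034755
```

```bash
cat > ik2.py <<'E'
from ik import *
X=np.array([1.601e-01,0,-1.060e-02,1.601e-01,0,-1.060e-02,5.297e-01,0,-3.750e-02,4.207e-01,0,-4.000e-04,3.279e-01])
def refit():
    D=[json.loads(l) for l in open('q.jsonl')];a=[];b=[]
    for q,p,r in D:
        F=frames(q);a.append(np.hstack([np.array([[0],[0],[1.]])]+[F[k].as_matrix() for k in (0,1,3,5)]));b+=p
    a=np.vstack(a);return np.linalg.lstsq(a,np.array(b),rcond=1e-6)[0]
X=refit()
def fk(q,L=None):
    F=frames(q);p=np.array([0,0,X[0]])
    for i,k in enumerate((0,1,3,5)): p=p+F[k].apply(X[1+3*i:4+3*i])
    return p,F[6]*Ro.from_euler('z',np.pi/2)
import ik as _i; _i.fk=fk
E
python3 - <<'E'
from ik2 import *
L=None
F=np.diag([-1,-1,1.]);q=q0=np.array([ 1.178,.443,-1.462,2.227,1.078,.566,.46])
for y,z in [(114,69),(0,69),(-125,69),(-125,150)]:
    q,a,b=ik(deck([0,y,z]),Rsq@F,q,L);print((y,z),q.round(2),a.round(2),b.round(3))
for n,x,y,an in [('a',.5577,.3107,152.9),('b',.4222,.348,122)]:
  for k in (0,180):
    r=ik(np.array([x,y,-.002]),down(an+k),q0,L);print(n,k,r[0].round(2),np.round(r[1:],3))
for y in (173,77):
  for M in (Rsq,Rsq@F):
    for z in (-4,60):
      r=ik(deck([-20,y,z]),M,q0,L);print(y,z,r[0].round(2),np.round(r[1:],3))
E
```

```text
(114, 69) [ 0.94  0.65 -1.29  2.23  1.51  0.65  0.24] 0.0 0.0
(0, 69) [ 1.19  0.72 -1.29  2.15  1.39  0.58  0.62] 0.0 0.0
(-125, 69) [ 1.39  0.86 -1.34  1.99  1.23  0.65  1.06] 0.0 0.0
(-125, 150) [ 1.55  0.74 -1.47  2.01  0.99  0.69  1.25] 0.0 0.0
a 0 [ 0.    1.08 -1.01  1.66  1.05  1.04 -0.27] [0.001 0.   ]
a 180 [-0.69  0.85  0.14  1.7  -0.18  0.6  -2.49] [0.002 0.   ]
b 0 [-0.15  0.97 -0.96  1.91  1.06  0.88 -1.12] [0.001 0.   ]
b 180 [-0.03  1.13 -1.2   1.9   1.23  1.11  1.93] [0.001 0.   ]
173 -4 [ 0.11  0.53 -0.36  2.27  2.15  0.28  2.49] [0.003 0.   ]
173 60 [-0.01  0.36 -0.22  2.34  2.1   0.19  2.49] [2.341 0.023]
173 -4 [ 0.73  0.89 -1.26  2.24  1.78  0.87 -0.05] [0.001 0.   ]
173 60 [ 0.8   0.7  -1.32  2.28  1.61  0.77  0.01] [0.001 0.   ]
77 -4 [ 0.35  0.54 -0.38  2.24  2.37  0.19  2.49] [0.044 0.001]
77 60 [-0.19  0.39  0.32  2.31  4.37  0.19  0.41] [0.016 0.   ]
77 -4 [ 0.94  0.88 -1.24  2.21  1.76  0.74  0.17] [0.001 0.   ]
77 60 [ 1.03  0.7  -1.29  2.25  1.57  0.63  0.27] [0.001 0.   ]
```

Emit:
play_rows([
  [0.1,0.3,1,0,-0.006,-0.07,1],
  [0.1,0.5,3.5,0,-0.012,-0.139,1],
  [0.1,0.5,6.5,0,-0.012,-0.139,1],
  [0.1,0.5,8.5,0,-0.012,-0.139,0.4],
  [0.1,0.5,8.6,0,-0.012,-0.139,-0.2],
])

```text
clock: 5.7
position: [0.5548, -0.0378, 0.1728]
tool_rot: [3.137, 0.521, -3.106]
force: [-0.0, 0.4, 0.5]
grip_width: 0.0587
finger_force: 0.0
```

Emit:
play_rows([
  [0,0,0,0,0,0,-1],
  [0,0,0,0,0,0,-1],
  [0,0,0,0,0,0,-1],
  [0,0,0,0,0,0,-1],
  [0,0,0,0,0,0,-1],
])

```text
clock: 6.2
position: [0.5549, -0.0392, 0.1755]
tool_rot: [3.14, 0.524, -3.106]
force: [-7.9, -2.2, 12.6]
grip_width: 0.013
finger_force: 29.1
```

```bash
python3 log.py
```

```text
6.2 q [ 0.889  0.591 -1.197  2.23   1.489  0.567  0.226] F [-7.9 -2.2 12.6] deck [  0.  113.6  69.8] world [ 0.5549 -0.0392  0.1755] [ 3.14   0.524 -3.106] w 0.013
```

Emit:
play_rows([
  [0,-0.2,-0.2,0,0,0,-1],
  [0,-0.8,-0.2,0,0,0,-1],
  [0,-1.8,-0.2,0,0,0,-1],
  [0,-3,-0.2,0,0,0,-1],
  [0,-4.2,-0.2,0,0,0,-1],
])

```text
clock: 6.7
position: [0.5555, -0.0807, 0.1767]
tool_rot: [3.138, 0.524, -3.106]
force: [9.1, 4.4, -11.2]
grip_width: 0.013
finger_force: 31.9
```

Emit:
play_rows([
  [0,-1.3,0,0,0,0,-1],
  [0,-2.6,0,0,0,0,-1],
  [0,-3.9,0,0,0,0,-1],
  [0,-5.2,0,0,0,0,-1],
  [0,-6.5,0,0,0,0,-1],
])

```text
clock: 7.2
position: [0.5581, -0.1457, 0.1767]
tool_rot: [3.138, 0.525, -3.106]
force: [8.9, 3.5, -9.9]
grip_width: 0.0126
finger_force: 32.1
```

```bash
python3 log.py;python3 - <<'E'
from h import *
F=np.diag([-1,-1,1.]);go(deck([0,-125,67]),Rsq@F)
E
```

```text
7.2 q [ 1.119  0.63  -1.18   2.162  1.34   0.475  0.614] F [ 8.9  3.5 -9.9] deck [-0.5  7.1 71.5] world [ 0.5581 -0.1457  0.1767] [ 3.138  0.525 -3.106] w 0.0126
shift [ -0.12 -13.21   0.44] rot [ 0.001  0.001 -0.005]
```

Emit:
play_rows([
  [0,-1.3,0.1,0,0,0,-1],
  [0,-2.6,0.1,0,0,0,-1],
  [0,-3.9,0.1,0,0,0,-1],
  [0,-5.2,0.1,0,0,0,-1],
  [0,-6.5,0.1,0,0,0,-1],
])

```text
clock: 7.7
position: [0.561, -0.2109, 0.1763]
tool_rot: [3.139, 0.525, -3.105]
force: [-6.5, 3.7, 12.3]
grip_width: 0.0128
finger_force: 34.9
```

Emit:
play_rows([
  [0,-1.2,0,0,0,0,-1],
  [0,-2.3,0,0,0,0,-1],
  [0,-3.3,0,0,0,0,-1],
  [0,-4.1,0,0,0,0,-1],
  [0,-4.6,0,0,0,0,-1],
])

```text
clock: 8.2
position: [0.5628, -0.2572, 0.1763]
tool_rot: [3.139, 0.525, -3.106]
force: [-6.9, 3.5, 13.2]
grip_width: 0.0125
finger_force: 34.9
```

Emit:
play_rows([
  [0,-0.3,0,0,0,0,-1],
  [0,-0.6,0,0,0,0,-1],
  [0,-0.9,0,0,0,0,-1],
  [0,-1.2,0,0,0,0,-1],
  [0,-1.5,0,0,0,0,-1],
])

```text
clock: 8.7
position: [0.5633, -0.2715, 0.1763]
tool_rot: [3.139, 0.525, -3.106]
force: [-7.6, 2.2, 12.0]
grip_width: 0.0127
finger_force: 34.8
```

```bash
python3 log.py
```

```text
8.7 q [ 1.343  0.77  -1.232  2.008  1.145  0.54   1.087] F [-7.6  2.2 12. ] deck [  -0.7 -118.8   71.2] world [ 0.5633 -0.2715  0.1763] [ 3.139  0.525 -3.106] w 0.0127
```

About 6 mm remain. I'll creep on until the stop is felt.

Emit:
play_rows([
  [0,-0.15,0,0,0,0,-1],
  [0,-0.3,0,0,0,0,-1],
  [0,-0.45,0,0,0,0,-1],
  [0,-0.6,0,0,0,0,-1],
  [0,-0.6,0,0,0,0,-1],
])

```text
clock: 9.2
position: [0.5636, -0.2778, 0.1763]
tool_rot: [3.14, 0.525, -3.106]
force: [-5.8, 0.6, 13.5]
grip_width: 0.0126
finger_force: 34.8
```

Emit:
play_rows([
  [0,-0.1,0,0,0,0,-1],
  [0,-0.2,0,0,0,0,-1],
  [0,-0.3,0,0,0,0,-1],
  [0,-0.3,0,0,0,0,-1],
  [0,-0.3,0,0,0,0,-1],
])

```text
clock: 9.7
position: [0.5637, -0.2795, 0.1763]
tool_rot: [3.139, 0.525, -3.105]
force: [-9.0, 6.8, 14.1]
grip_width: 0.0125
finger_force: 35.0
```

```bash
python3 log.py
```

```text
9.7 q [ 1.355  0.782 -1.238  1.996  1.133  0.549  1.117] F [-9.   6.8 14.1] deck [  -0.7 -126.8   71.2] world [ 0.5637 -0.2795  0.1763] [ 3.139  0.525 -3.105] w 0.0125
```

Emit:
play_rows([
  [0,-0.1,0,0,0,0,-1],
  [0,-0.2,0,0,0,0,-1],
  [0,-0.2,0,0,0,0,-1],
  [0,-0.2,0,0,0,0,-1],
  [0,-0.2,0,0,0,0,-1],
])

```text
clock: 10.2
position: [0.5638, -0.2796, 0.1762]
tool_rot: [3.136, 0.526, -3.104]
force: [-10.2, 16.9, 13.9]
grip_width: 0.013
finger_force: 35.3
```

```bash
python3 log.py
```

```text
10.2 q [ 1.357  0.785 -1.24   1.994  1.13   0.55   1.123] F [-10.2  16.9  13.9] deck [  -0.6 -126.9   71. ] world [ 0.5638 -0.2796  0.1762] [ 3.136  0.526 -3.104] w 0.013
```

Emit:
play_rows([
  [0,0.3,0,0,0,0,-1],
  [0,0.3,0,0,0,0,1],
  [0,0.3,0,0,0,0,1],
  [0,0.3,-2,0,0,0,1],
  [0,0.3,-6,0,0,0,1],
])

```text
clock: 10.7
position: [0.5329, -0.2799, 0.2261]
tool_rot: [3.136, 0.522, -3.106]
force: [-0.6, -1.8, 1.4]
grip_width: 0.0701
finger_force: 0.0
```

```bash
python3 log.py;python3 - <<'E'
from h import *
w=np.array([.46,.05,.33]);Rw=Rsq@np.diag([-1,-1,1.]);go(w,Rw)
go(np.array([.5577,.3107,.16]),down(152.9),w,Rw)
E
```

```text
10.7 q [ 1.492  0.727 -1.379  2.008  0.982  0.62   1.243] F [-0.6 -1.8  1.4] deck [  -2.4 -125.9  129.7] world [ 0.5329 -0.2799  0.2261] [ 3.136  0.522 -3.106] w 0.0701
shift [  0.12  33.3  -11.88] rot [ 0.002 -0.002 -0.005]
shift [-0.9  25.64 20.15] rot [0.135 0.512 0.503]
```

Emit:
play_rows([
  [0,2,-4.5,0,0,0,1],
  [0,6,-7.5,0,0,0,1],
  [0,10.5,-9.5,0,0,0,1],
  [0,15.5,-11,0,0,0,1],
  [0,20,-12,0,0,0,1],
])

```text
clock: 11.2
position: [0.4729, -0.1383, 0.3188]
tool_rot: [3.135, 0.516, -3.102]
force: [0.4, 1.5, -0.1]
grip_width: 0.0857
finger_force: 0.0
```

Emit:
play_rows([
  [0,4.5,0,0,0,0,1],
  [0,9,0,0,0,0,1],
  [0,13.3,0,0,0,0,1],
  [-0.3,18,2,0.03,0.1,0.1,1],
  [-0.6,22,5,0.06,0.2,0.2,1],
])

```text
clock: 11.7
position: [0.4408, 0.056, 0.3228]
tool_rot: [3.087, 0.353, 2.981]
force: [0.5, 1.0, 0.6]
grip_width: 0.0852
finger_force: 0.0
```

```bash
python3 log.py;python3 - <<'E'
from h import *
go(np.array([.5577,.3107,.15]),down(152.9))
E
```

```text
11.7 q [ 1.485 -0.302 -1.494  2.136 -0.438  0.706  1.65 ] F [0.5 1.  0.6] deck [-21.6 213.6 252.4] world [0.4408 0.056  0.3228] [3.087 0.353 2.981] w 0.0852
shift [-1.03 25.95 20.24] rot [0.109 0.342 0.318]
```

Emit:
play_rows([
  [0,2,4,0.02,0.06,0.06,1],
  [-0.2,6,8,0.04,0.13,0.12,1],
  [-0.5,10,12,0.06,0.2,0.19,1],
  [-0.8,14,15,0.08,0.27,0.25,1],
  [-1,18,18,0.109,0.342,0.318,1],
])

```text
clock: 12.2
position: [0.3439, 0.1068, 0.3247]
tool_rot: [3.115, 0.037, 2.674]
force: [0.4, -0.6, 0.5]
grip_width: 0.0854
finger_force: 0.0
```

```bash
python3 log.py;python3 - <<'E'
from ik2 import *
go(np.array([.5577,.3107,.15]),down(152.9))
s,p,R=cur()
q,a,b=ik(np.array([.5577,.3107,.15]),down(152.9),s['qpos'],None);print(q.round(2),a,b)
E
```

```text
12.2 q [ 1.367 -0.305 -1.495  2.072 -0.349  1.072  1.136] F [ 0.4 -0.6  0.5] deck [-102.6  268.4  301.4] world [0.3439 0.1068 0.3247] [3.115 0.037 2.674] w 0.0854
shift [-9.24 27.36 18.55] rot [0.026 0.037 0.006]
[-0.13  0.73 -0.74  1.61  0.56  1.02  0.05] 0.0013085990646088952 1.1974362806552897e-05
```

```bash
cat > sim.py <<'E'
from ik2 import *
def jac(q):
    p,R=fk(q);J=np.zeros((6,7))
    for i in range(7):
        d=q.copy();d[i]+=1e-6;P,Q=fk(d);J[:3,i]=(P-p)/1e-6;J[3:,i]=(Q*R.inv()).as_rotvec()/1e-6
    return J
Wt=np.array([1,1,1,.3,.3,.3])
def follow(q,p,R,n=40,lam=.02):
    """move straight to p,R by damped least squares with clamped joints"""
    q=q.copy();p0,R0=fk(q);R=Ro.from_matrix(R);rv=(R0.inv()*R).as_rotvec()
    for k in range(1,n+1):
        pt=p0+(p-p0)*k/n;Rt=R0*Ro.from_rotvec(rv*k/n)
        for it in range(3):
            P,Q=fk(q);e=np.r_[pt-P,(Rt*Q.inv()).as_rotvec()]*Wt
            J=jac(q)*Wt[:,None];free=np.ones(7,bool)
            for _ in range(4):
                Jf=J*free;dq=Jf.T@np.linalg.solve(Jf@Jf.T+lam**2*np.eye(6)*.05,e)
                bad=free&(((q+dq)>hi)|((q+dq)<lo))
                if not bad.any():break
                free&=~bad
            q=np.clip(q+np.clip(dq,-.1,.1),lo,hi)
    P,Q=fk(q);return q,np.linalg.norm(P-p)*1000,np.linalg.norm((R*Q.inv()).as_rotvec())
E
python3 - <<'E'
from sim import *
D=[json.loads(l) for l in open('q.jsonl')]
E_=lambda r:Ro.from_euler('xyz',r).as_matrix()
for i in range(len(D)-1):   # validation
    if i==1: continue
    q,p,_=follow(np.array(D[i][0]),np.array(D[i+1][1]),E_(D[i+1][2]))
    print(i,q.round(2),'true',np.round(D[i+1][0],2))
q0=np.array(D[-1][0]);p,R=fk(q0);R=R.as_matrix()
for name,dp,rz in [('+y',[0,.15,0],0),('-y',[0,-.2,0],0),('+x',[.15,0,0],0),('dn',[0,0,-.15],0),('up',[0,0,.1],0),('rz+',[0,0,0],.8),('rz-',[0,0,0],-.8),('+x dn rz',[.1,.0,-.1],.8),('-x',[-.1,0,0],0)]:
    q,a,b=follow(q0,p+dp,R@Ro.from_rotvec([0,0,rz]).as_matrix());print(name,q.round(2),round(a,1),round(b,3))
E
```

```text
0 [ 1.79  0.7  -0.98  1.57  0.61  1.21 -0.58] true [ 1.2   0.52 -0.04  1.6   0.02  1.02 -0.11]
2 [ 1.05  0.31 -1.23  2.23  0.87  0.41 -0.86] true [ 1.05  0.31 -1.23  2.23  0.87  0.41 -0.86]
3 [ 1.15  0.4  -1.4   2.23  1.02  0.51 -0.24] true [ 1.15  0.4  -1.4   2.23  1.02  0.51 -0.24]
4 [ 1.19  0.47 -1.5   2.23  1.11  0.6   0.43] true [ 1.18  0.44 -1.46  2.23  1.08  0.57  0.46]
5 [ 0.9   0.6  -1.21  2.23  1.49  0.58  0.23] true [ 0.89  0.59 -1.2   2.23  1.49  0.57  0.23]
6 [ 1.12  0.63 -1.18  2.16  1.34  0.48  0.61] true [ 1.12  0.63 -1.18  2.16  1.34  0.48  0.61]
7 [ 1.34  0.77 -1.23  2.01  1.15  0.54  1.09] true [ 1.34  0.77 -1.23  2.01  1.14  0.54  1.09]
8 [ 1.36  0.78 -1.24  2.    1.13  0.55  1.12] true [ 1.36  0.78 -1.24  2.    1.13  0.55  1.12]
9 [ 1.36  0.78 -1.24  1.99  1.13  0.55  1.12] true [ 1.36  0.78 -1.24  1.99  1.13  0.55  1.12]
10 [ 1.49  0.73 -1.38  2.01  0.99  0.62  1.24] true [ 1.49  0.73 -1.38  2.01  0.98  0.62  1.24]
11 [ 1.27 -0.1  -1.47  2.14 -0.03  0.67  1.22] true [ 1.49 -0.3  -1.49  2.14 -0.44  0.71  1.65]
12 [ 1.36 -0.3  -1.5   2.07 -0.34  1.07  1.13] true [ 1.37 -0.3  -1.5   2.07 -0.35  1.07  1.14]
+y [ 1.02 -0.3  -1.5   2.03 -0.35  1.01  0.78] 34.9 0.1
-y [ 1.51 -0.06 -1.3   2.08 -0.08  1.04  1.35] 0.0 0.0
+x [ 1.42 -0.3  -1.5   2.01 -0.36  0.93  1.18] 75.2 0.206
dn [ 1.29 -0.3  -1.5   2.35 -0.39  0.71  1.16] 77.3 0.102
up [ 1.13 -0.3  -1.23  1.89 -0.29  1.32  1.08] 0.0 0.0
rz+ [ 1.36 -0.3  -1.5   2.07 -0.34  1.07  0.33] 0.0 0.0
rz- [ 1.36 -0.29 -1.5   2.07 -0.33  1.07  1.91] 0.0 0.0
+x dn rz [ 1.39 -0.3  -1.5   2.23 -0.45  0.76  0.71] 94.0 0.295
-x [ 0.43 -0.3  -0.81  2.24 -0.23  1.08  0.85] 0.0 0.0
```

```bash
cat > plan.py <<'E'
from sim import *
rng=np.random.default_rng(1)
D=[json.loads(l) for l in open('q.jsonl')]
q0=np.array(D[-1][0]);tgt=(np.array([.5577,.3107,.15]),down(152.9))
p0=fk(q0)[0];best=[]
marg=lambda q:np.min(np.minimum(q-lo,hi-q)/np.array([1,1,1,.5,1,.5,1]))
for t in range(50):
    w=np.array([rng.uniform(.2,.45),rng.uniform(-.2,.35),rng.uniform(.28,.5)])
    if np.hypot(*w[:2])<.28 : continue
    yw=152.9+rng.uniform(-70,70)
    q1,a1,b1=follow(q0,w,down(yw),15)
    if a1>5: continue
    q2,a2,b2=follow(q1,*tgt,n=20)
    if a2>5: continue
    best.append((marg(q2),w.round(2),round(yw),q1.round(2),q2.round(2)))
best.sort(key=lambda b:-b[0])
for b in best[:5]:print(*b)
E
time python3 plan.py
```

```text
0.800748769208646 [0.25 0.15 0.46] 218 [ 0.39 -0.3  -0.8   1.9  -0.21  1.45  1.87] [-0.16  0.72 -0.7   1.61  0.53  1.01  0.08]
0.7904947717145383 [ 0.25 -0.16  0.47] 203 [ 0.9  -0.24 -0.39  1.9  -0.09  1.47  2.5 ] [-0.15  0.72 -0.71  1.61  0.53  1.01  0.07]
0.7700632446020159 [ 0.31 -0.17  0.42] 202 [ 1.19 -0.1  -0.77  1.89 -0.07  1.33  2.4 ] [-0.14  0.73 -0.73  1.61  0.55  1.02  0.06]
0.6805323554911242 [0.37 0.05 0.41] 200 [ 1.15 -0.1  -1.3   1.87 -0.1   1.3   1.81] [-0.09  0.76 -0.82  1.61  0.62  1.05  0.01]
0.6326593418434704 [0.27 0.21 0.34] 151 [ 0.91 -0.3  -1.4   2.05 -0.32  1.16  0.7 ] [-0.06  0.78 -0.87  1.6   0.65  1.07 -0.01]
real	0m2.858s
user	0m3.423s
sys	0m0.028s
```

Run:
```python
from h import *
w=np.array([.37,.05,.41]);go(w,down(200)); go(np.array([.5577,.3107,.15]),down(152.9),w,down(200))
```

```text
shift [-5.21 -3.68 -8.44] rot [ 0.01   0.045 -0.816]
shift [-26.55  18.08  26.  ] rot [0.    0.    0.822]
```

Emit:
play_rows([
  [-1,-0.8,-2,0,0.01,-0.15,1],
  [-2,-1.6,-4,0,0.02,-0.3,1],
  [-3,-2.3,-6,0,0.03,-0.45,1],
  [-4,-3,-7.4,0,0.04,-0.6,1],
  [-5,-3.7,-8.4,0.01,0.045,-0.74,1],
])

```text
clock: 12.7
position: [0.3691, 0.0496, 0.4101]
tool_rot: [3.14, 0.003, -2.861]
force: [-0.4, -0.7, 0.8]
grip_width: 0.0852
finger_force: 0.0
```

```bash
python3 log.py;python3 - <<'E'
from sim import *
s,p,R=cur();t=(np.array([.5577,.3107,.15]),down(152.9))
go(*t);print(follow(s['qpos'],*t))
E
```

```text
12.7 q [ 1.148 -0.092 -1.299  1.869 -0.093  1.296  1.726] F [-0.4 -0.7  0.8] deck [-40.2 210.2 363.9] world [0.3691 0.0496 0.4101] [ 3.140e+00  3.000e-03 -2.861e+00] w 0.0852
shift [-25.27  19.83  26.11] rot [0.002 0.002 0.754]
(array([-7.69525125e-02,  7.66424771e-01, -8.41044947e-01,  1.60456659e+00,
        6.33119495e-01,  1.06277663e+00, -6.02749244e-05]), np.float64(2.7819435018451162e-08), np.float64(1.661803257226939e-10))
```

Emit:
play_rows([
  [-2.5,2,2.6,0,0,0.075,1],
  [-5,4,5.2,0,0,0.15,1],
  [-7.5,6,7.8,0,0,0.225,1],
  [-10,8,10.4,0,0,0.3,1],
  [-12.5,10,13,0,0,0.375,1],
])

```text
clock: 13.2
position: [0.4289, 0.1286, 0.3293]
tool_rot: [3.138, 0.003, 3.082]
force: [1.2, -0.8, 1.2]
grip_width: 0.0854
finger_force: 0.0
```

```bash
python3 log.py;python3 - <<'E'
from sim import *
s,p,R=cur();t=(np.array([.5577,.3107,.15]),down(152.9))
go(*t);print(follow(s['qpos'],*t))
E
```

```text
13.2 q [ 0.611  0.315 -1.259  1.869  0.322  1.187  0.755] F [ 1.2 -0.8  1.2] deck [-26.  286.6 262.4] world [0.4289 0.1286 0.3293] [3.138e+00 3.000e-03 3.082e+00] w 0.0854
shift [-11.72  18.88  18.04] rot [0.004 0.002 0.413]
(array([-0.06896197,  0.77191756, -0.85612571,  1.6041315 ,  0.64453256,
        1.0692804 , -0.00819762]), np.float64(1.2979213347134864e-08), np.float64(7.872928060131023e-11))
```

Emit:
play_rows([
  [-2.3,3.8,3.6,0,0,0.08,1],
  [-4.6,7.6,7.2,0,0,0.16,1],
  [-7,11.4,10.8,0,0,0.24,1],
  [-9.3,15.2,14.4,0,0,0.32,1],
  [-11.7,18.9,18,0.004,0.002,0.413,1],
])

```text
clock: 13.7
position: [0.5326, 0.2778, 0.1835]
tool_rot: [-3.141, 0.001, 2.669]
force: [0.6, -1.1, 1.7]
grip_width: 0.0854
finger_force: 0.0
```

Emit:
play_rows([
  [0,0,0,0,0,0,1],
  [0,0,0,0,0,0,1],
  [0,0,0,0,0,0,1],
  [0,0,0,0,0,0,1],
  [0,0,0,0,0,0,1],
])

```text
clock: 14.2
position: [0.5325, 0.2756, 0.1862]
tool_rot: [3.14, 0.002, 2.672]
force: [-0.4, 1.3, -0.9]
grip_width: 0.0855
finger_force: 0.0
```

```bash
python3 log.py;python3 - <<'E'
from sim import *
from workcell import viewer
s,p,R=cur();i=viewer.camera_info("wrist");a,d=viewer.grab_frame("wrist")
W=cloud(dict(p=a,d=d,**i));hsv=cv2.cvtColor(a,cv2.COLOR_RGB2HSV)
m=((d>0)&(abs(W[...,2]-.03)<.006)&(hsv[...,0]>8)&(hsv[...,0]<25)&(hsv[...,1]>70))
k,l,st,c=cv2.connectedComponentsWithStats(m.astype(np.uint8),connectivity=4)
for j in range(1,k):
    if st[j,4]>300: print('wood',st[j],rect(W[l==j]),np.median(W[l==j][:,2]))
cv2.imwrite("pics/wrist2.png",a[:,:,::-1])
go(np.array([.5577,.3107,-.004]),down(152.9))
print(follow(s['qpos'],np.array([.5577,.3107,-.004]),down(152.9)))
E
```

```text
14.2 q [ 0.015  0.68  -0.903  1.684  0.598  1.075  0.025] F [-0.4  1.3 -0.9] deck [ -2.6 429.2  83.7] world [0.5325 0.2756 0.1862] [3.140e+00 2.000e-03 2.672e+00] w 0.0855
wood [    9     0   152   146 11253] (array([351.2, 171.3]), array([100.1,  59.7]), 28.29) 0.030372643759215587
wood [ 278    0  120  133 7383] (array([425.3, 347.5]), array([107.6,  39.6]), 121.22) 0.03042712626394794
wood [ 340  168   52  123 5644] (array([560.4, 309.7]), array([109.1,  39.9]), 152.44) 0.030305199369293732
shift [-0.64  4.23 19.  ] rot [0.001 0.002 0.003]
(array([-0.14024796,  0.96240221, -0.72928503,  1.66404503,  0.81813713,
        0.84675515, -0.13024288]), np.float64(6.564327512745985e-09), np.float64(4.380856614366967e-11))
```

View pics/wrist2.png

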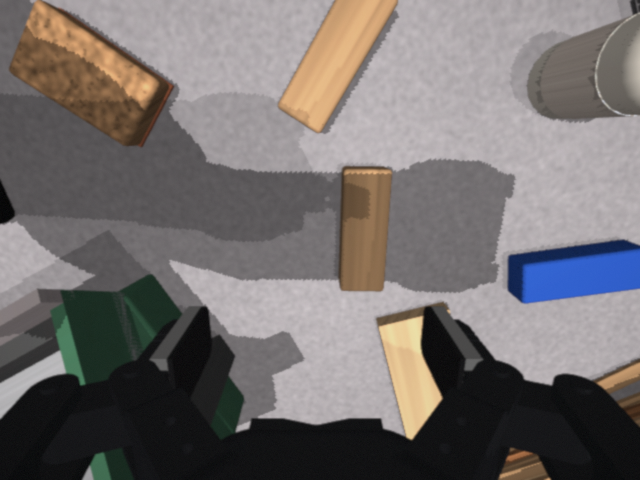

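The wrist picture shows the plain blank centred at (365,230) between the open fingers. The offcut is at (415,370), clear of the finger landing spots, and the second blank is at (340,65).

Run:
```python
from h import *
go(np.array([.560,.310,.002]),down(152.6))
```

```text
shift [-0.88  4.28 18.41] rot [0.001 0.002 0.008]
```

Emit:
play_rows([
  [-0.3,1.4,2,0.001,0.002,0.008,1],
  [-0.6,2.9,5,0.001,0.002,0.008,1],
  [-0.9,4.3,8,0.001,0.002,0.008,1],
  [-0.9,4.3,12,0.001,0.002,0.008,1],
  [-0.9,4.3,14,0.001,0.002,0.008,1],
])

```text
clock: 14.75
position: [0.5588, 0.31, 0.0426]
tool_rot: [-3.139, -0.003, 2.665]
force: [-0.6, -0.4, 0.8]
grip_width: 0.0856
finger_force: 0.0
```

```bash
python3 log.py
python3 - <<'E'
from h import *
go(np.array([.560,.310,.002]),down(152.6))
E
```

```text
14.75 q [-0.115  0.904 -0.772  1.652  0.761  0.916 -0.091] F [-0.6 -0.4  0.8] deck [-50.4 462.4 -54.6] world [0.5588 0.31   0.0426] [-3.139e+00 -3.000e-03  2.665e+00] w 0.0856
shift [-0.12  0.06  4.05] rot [-0.003 -0.003  0.001]
```

Emit:
play_rows([
  [-0.1,0,1.5,0,0,0,1],
  [-0.1,0,3,0,0,0,1],
  [-0.1,0,3.7,0,0,0,0.5],
  [-0.1,0,4,0,0,0,0],
  [-0.1,0,4,0,0,0,-0.6],
], squeeze=30)

```text
clock: 15.25
position: [0.5606, 0.3106, 0.0056]
tool_rot: [-3.141, -0.001, 2.665]
force: [-0.5, -0.6, -0.0]
grip_width: 0.0437
finger_force: 0.0
```

Emit:
play_rows([
  [0,0,0,0,0,0,-1],
  [0,0,0,0,0,0,-1],
  [0,0,0,0,0,0,-1],
  [0,0,0,0,0,0,-1],
  [0,0,-0.3,0,0,0,-1],
])

```text
clock: 15.75
position: [0.5604, 0.3104, 0.0083]
tool_rot: [-3.141, -0.001, 2.665]
force: [0.4, -0.5, -0.9]
grip_width: 0.0393
finger_force: 31.3
```

```bash
python3 log.py
python3 - <<'E'
from sim import *
s,p,R=cur();F=np.diag([-1,-1,1.])
up=np.array([.50,.27,.30])
Rw=Rsq@F
def chain(pts,q):
    for p,R in pts:
        q,a,b=follow(q,np.array(p),R,n=20);print(q.round(2),round(a,1),round(b,3))
    return q
mid=down(165)
for pts in [ [([.52,.28,.22],down(165)),([.44,.10,.30],Rw),(deck([-5,77,120]),Rw),(deck([-5,77,20]),Rw)],
             [([.45,.25,.22],down(165)),([.43,.08,.25],Rw),(deck([-5,77,120]),Rw),(deck([-5,77,20]),Rw)]]:
    print('--');chain(pts,s['qpos'])
E
```

```text
15.75 q [-0.132  0.949 -0.741  1.655  0.801  0.868 -0.117] F [ 0.4 -0.5 -0.9] deck [-66.1 462.8 -85.1] world [0.5604 0.3104 0.0083] [-3.141e+00 -1.000e-03  2.665e+00] w 0.0393
--
[ 0.05  0.65 -0.98  1.67  0.59  1.14  0.22] 0.0 0.0
[ 0.68 -0.07 -1.11  2.29  0.35  0.42  0.88] 0.0 0.0
[ 0.77  0.3  -0.82  2.25  0.88  0.24  0.83] 0.0 0.0
[ 0.55  0.52 -0.63  2.21  1.76  0.25 -0.02] 0.0 0.0
--
[ 0.13  0.54 -1.04  1.86  0.54  1.05  0.18] 0.0 0.0
[ 0.59  0.04 -1.06  2.4   0.8   0.34  0.44] 0.0 0.0
[ 0.84  0.32 -0.9   2.25  0.95  0.26  0.76] 0.0 0.0
[ 0.58  0.53 -0.67  2.21  1.74  0.27  0.01] 0.0 0.0
```

Run:
```python
from h import *
w=np.array([.52,.28,.22]);go(w,down(165));Rw=Rsq@np.diag([-1,-1,1.])
w2=np.array([.44,.10,.30]);go(w2,Rw,w,down(165));go(deck([-8,77,120]),Rw,w2,Rw)
```

```text
shift [  2.22  -4.57 -21.17] rot [-0.001 -0.001 -0.215]
shift [  3.07 -19.46  -8.  ] rot [-0.079 -0.52  -0.297]
shift [ -2.41 -18.05  11.21] rot [0. 0. 0.]
```

Emit:
play_rows([
  [0,0,-3,0,0,0,-1],
  [0,0,-7,0,0,0,-1],
  [0.5,-1,-11.5,0,0,-0.07,-1],
  [1.3,-2.8,-16.5,0,0,-0.14,-1],
  [2.2,-4.5,-21,0,0,-0.215,-1],
])

```text
clock: 16.25
position: [0.5206, 0.2808, 0.2175]
tool_rot: [-3.141, -0.001, 2.883]
force: [0.4, 0.5, 0.2]
grip_width: 0.0395
finger_force: 31.3
```

```bash
python3 log.py
python3 - <<'E'
from h import *
Rw=Rsq@np.diag([-1,-1,1.]);go(np.array([.44,.10,.30]),Rw)
E
```

```text
16.25 q [ 0.047  0.656 -0.979  1.671  0.589  1.141  0.219] F [0.4 0.5 0.2] deck [  3.  434.8 116.6] world [0.5206 0.2808 0.2175] [-3.141e+00 -1.000e-03  2.883e+00] w 0.0395
shift [  3.18 -19.54  -8.23] rot [-0.079 -0.521 -0.293]
```

Emit:
play_rows([
  [0.6,-3.5,-2,-0.016,-0.104,-0.06,-1],
  [1.3,-7.5,-4,-0.032,-0.208,-0.12,-1],
  [1.9,-11.5,-6,-0.047,-0.312,-0.18,-1],
  [2.5,-15.5,-7.5,-0.063,-0.417,-0.235,-1],
  [3.2,-19.5,-8.2,-0.079,-0.521,-0.293,-1],
])

```text
clock: 16.75
position: [0.4476, 0.1224, 0.2939]
tool_rot: [3.123, 0.463, -3.134]
force: [0.0, 0.7, -0.1]
grip_width: 0.0389
finger_force: 31.3
```

```bash
python3 log.py
python3 - <<'E'
from sim import *
s,p,R=cur();Rw=Rsq@np.diag([-1,-1,1.]);go(np.array([.44,.10,.30]),Rw);go(deck([-8,77,110]),Rw)
q,a,b=follow(s['qpos'],deck([-8,77,110]),Rw);print(q.round(2),a);print(follow(q,deck([-8,77,6]),Rw)[0].round(2))
E
```

```text
16.75 q [ 0.619  0.035 -1.156  2.227  0.487  0.533  0.676] F [ 0.   0.7 -0.1] deck [-27.7 279.6 222.6] world [0.4476 0.1224 0.2939] [ 3.123  0.463 -3.134] w 0.0389
shift [ 0.42 -2.22 -0.93] rot [ 0.003 -0.06  -0.031]
shift [ -3.27 -20.21  11.05] rot [ 0.003 -0.06  -0.031]
[ 0.74  0.32 -0.79  2.25  0.99  0.22  0.72] 7.525600612092702e-08
[ 0.58  0.57 -0.67  2.21  1.83  0.29 -0.07]
```

Emit:
play_rows([
  [-0.4,-3,0,0,-0.03,-0.015,-1],
  [-1,-7,1.5,0.003,-0.06,-0.031,-1],
  [-1.8,-11,4,0.003,-0.06,-0.031,-1],
  [-2.6,-15,7,0.003,-0.06,-0.031,-1],
  [-3.2,-18.5,9.5,0.003,-0.06,-0.031,-1],
])

```text
clock: 17.25
position: [0.5219, -0.0613, 0.218]
tool_rot: [3.14, 0.519, -3.103]
force: [1.7, 1.1, -0.2]
grip_width: 0.0393
finger_force: 31.4
```

```bash
python3 log.py
python3 - <<'E'
from sim import *
s,p,R=cur();Rw=Rsq@np.diag([-1,-1,1.]);go(deck([-8,77,110]),Rw);go(deck([-8,77,12]),Rw)
print(follow(s['qpos'],deck([-8,77,6]),Rw)[0].round(2))
E
```

```text
17.25 q [ 0.735  0.283 -0.82   2.261  0.892  0.245  0.773] F [ 1.7  1.1 -0.2] deck [ -8.1  92.9 123.5] world [ 0.5219 -0.0613  0.218 ] [ 3.14   0.519 -3.103] w 0.0393
shift [-0.02 -1.59  1.35] rot [-0.    -0.004 -0.003]
shift [-0.06 -1.59 11.15] rot [-0.    -0.004 -0.003]
[ 0.57  0.57 -0.65  2.21  1.85  0.28 -0.09]
```

Emit:
play_rows([
  [0,-0.8,2,0,-0.004,-0.003,-1],
  [0,-1.6,4,0,-0.004,-0.003,-1],
  [0,-1.6,6.5,0,-0.004,-0.003,-1],
  [0,-1.6,9,0,-0.004,-0.003,-1],
  [0,-1.6,11,0,-0.004,-0.003,-1],
])

```text
clock: 17.75
position: [0.5777, -0.0725, 0.1242]
tool_rot: [-3.14, 0.526, -3.097]
force: [0.5, -0.2, -1.3]
grip_width: 0.0392
finger_force: 31.4
```

Emit:
play_rows([
  [0,0,0.2,0,0,0,-1],
  [0,0,0.4,0,0,0,-1],
  [0,0,0.5,0,0,0,-1],
  [0,0,0.6,0,0,0,-1],
  [0,0,0.6,0,0,0,-1],
])

```text
clock: 18.25
position: [0.5799, -0.073, 0.1192]
tool_rot: [-3.141, 0.525, -3.099]
force: [-0.1, -0.0, -0.9]
grip_width: 0.0394
finger_force: 31.2
```

```bash
python3 log.py
```

```text
18.25 q [ 0.545  0.552 -0.63   2.212  1.852  0.266 -0.103] F [-0.1 -0.  -0.9] deck [-7.7 78.9  9.3] world [ 0.5799 -0.073   0.1192] [-3.141  0.525 -3.099] w 0.0394
```

Emit:
play_rows([
  [0,-0.2,0.1,0,0,0,-1],
  [0,-0.2,0.2,0,0,0,-1],
  [0,-0.2,0.3,0,0,0,-1],
  [0,-0.2,0.35,0,0,0,-1],
  [0,-0.2,0.4,0,0,0,-1],
])

```text
clock: 18.75
position: [0.5816, -0.0747, 0.1155]
tool_rot: [-3.141, 0.524, -3.099]
force: [-30.0, -3.1, 42.5]
grip_width: 0.0398
finger_force: 37.7
```

```bash
python3 log.py
```

```text
18.75 q [ 0.551  0.564 -0.635  2.208  1.867  0.272 -0.11 ] F [-30.   -3.1  42.5] deck [-8.2 77.1  5.3] world [ 0.5816 -0.0747  0.1155] [-3.141  0.524 -3.099] w 0.0398
```

Emit:
play_rows([
  [0,0,-0.12,0,0,0,-1],
  [0.3,0,-0.12,0,0,0,-1],
  [0.6,0,-0.12,0,0,0,-1],
  [0.9,0,-0.12,0,0,0,-1],
  [0.9,0,-0.12,0,0,0,-1],
])

```text
clock: 19.25
position: [0.5729, -0.075, 0.1109]
tool_rot: [3.14, 0.523, -3.1]
force: [1.0, 0.3, -0.4]
grip_width: 0.039
finger_force: 31.4
```

```bash
python3 log.py;python3 -c "
from h import *
s,_,_=cur();print('F deck',Rd.T@s['force'])"
```

```text
19.25 q [ 0.581  0.574 -0.669  2.228  1.913  0.294 -0.149] F [ 1.   0.3 -0.4] deck [-18.   77.1   5.6] world [ 0.5729 -0.075   0.1109] [ 3.14   0.523 -3.1  ] w 0.039
F deck [ 0.71604175  0.30110781 -0.84561532]
```

Not at the stop yet, so I'll creep further.

Emit:
play_rows([
  [0.1,0,0.0,0,0,0,-1],
  [0.2,0,0,0,0,0,-1],
  [0.3,0,0,0,0,0,-1],
  [0.4,0,0,0,0,0,-1],
  [0.4,0,0,0,0,0,-1],
])

```text
clock: 19.75
position: [0.5717, -0.075, 0.1105]
tool_rot: [3.142, 0.527, -3.099]
force: [8.7, 0.3, 2.6]
grip_width: 0.0398
finger_force: 31.3
```

```bash
cat > fd.py <<'E'
from h import *
s,p,_=cur();print(s['clock'],'deck',((p-Od)@Rd*1000).round(1),'F deck',(Rd.T@s['force']).round(1),'rot',s['tool_rot'].round(3),'w',round(s['grip_width'],4),'q',s['qpos'].round(2))
E
python3 fd.py
```

```text
19.75 deck [-19.2  77.1   5.9] F deck [ 8.8 -0.  -2.1] rot [ 3.142  0.527 -3.099] w 0.0398 q [ 0.59  0.58 -0.68  2.23  1.93  0.3  -0.16]
```

Emit:
play_rows([
  [0,0,0.06,0,0,0,-1],
  [0,0,0.12,0,0,0,-1],
  [0,0,0.12,0,0,0,-1],
  [0,0,0.12,0,0,0,0.1],
  [0,0,0.12,0,0,0,0.2],
])

```text
clock: 20.25
position: [0.5706, -0.0751, 0.1084]
tool_rot: [3.141, 0.524, -3.099]
force: [-0.0, 0.1, -0.0]
grip_width: 0.0514
finger_force: 0.0
```

Emit:
play_rows([
  [0,0,0,0,0,0,0.5],
  [0,0,0,0,0,0,0.5],
  [0,0,-2,0,0,0,0.5],
  [0,0,-5,0,0,0,0.5],
  [0,0,-9,0,0,0,0.5],
])

```text
clock: 20.75
position: [0.5363, -0.0778, 0.1684]
tool_rot: [-3.139, 0.523, -3.1]
force: [0.7, -0.6, -0.9]
grip_width: 0.0638
finger_force: 0.0
```

```bash
python3 fd.py
python3 - <<'E'
from sim import *
from workcell import viewer
s,p,R=cur();i=viewer.camera_info("wrist");a,d=viewer.grab_frame("wrist")
D=(cloud(dict(p=a,d=d,**i))-Od)@Rd*1000;hsv=cv2.cvtColor(a,cv2.COLOR_RGB2HSV)
m=((d>0)&(abs(D[...,2]-30)<6)&(hsv[...,0]>8)&(hsv[...,0]<25)&(hsv[...,1]>70)&(D[...,1]>40)&(D[...,1]<130))
print(m.sum(), rect(D[m]/1000) if m.any() else '',np.percentile(D[m],[1,50,99],axis=0).round(1))
cv2.imwrite("pics/wrist3.png",a[:,:,::-1])
b=(np.array([.4245,.348,.15]),down(121.5));F=np.diag([-1,-1,1.])
for w,Rw in [(np.array([.44,.10,.30]),Rsq@F),(np.array([.42,.12,.32]),down(165)),(np.array([.37,.1,.35]),down(165))]:
    q,e,_=follow(s['qpos'],w,Rw);print(q.round(2),e)
    q,e,_=follow(q,*b);print(' ',q.round(2),e);print('  ',follow(q,b[0]-[0,0,.148],b[1])[0].round(2))
E
```

```text
20.75 deck [-21.   75.9  73.8] F deck [ 0.1 -0.6 -1.1] rot [-3.139  0.523 -3.1  ] w 0.0638 q [ 0.58  0.38 -0.63  2.28  1.49  0.18  0.22]
12739 (array([-17.9,  77.6]), array([109. ,  39.8]), 179.79) [[-71.8  58.4  27.2]
 [-24.8  77.4  29.2]
 [ 34.3  96.7  30.7]]
[ 0.63 -0.06 -1.07  2.29  0.36  0.42  0.86] 2.4585293799275157e-06
  [-0.15  0.67 -0.93  1.85  0.65  0.97 -0.82] 1.3241943544770935e-08
   [-0.27  0.87 -0.75  1.91  0.89  0.73 -1.  ]
[ 0.55  0.26 -1.13  1.91  0.25  1.14  0.63] 3.5222069183201595e-08
  [-0.26  0.61 -0.76  1.85  0.53  0.9  -0.71] 1.4482655901569776e-08
   [-0.38  0.82 -0.59  1.91  0.74  0.64 -0.89]
[ 0.8   0.07 -1.25  1.96  0.07  1.16  0.84] 2.8224539876081935e-07
  [-0.22  0.62 -0.81  1.85  0.56  0.92 -0.75] 2.0624481477479696e-08
   [-0.34  0.83 -0.64  1.91  0.79  0.67 -0.93]
```

View pics/wrist3.png

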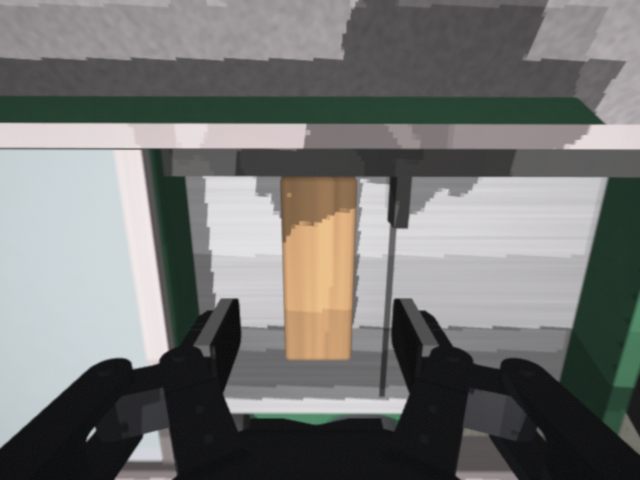

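The wrist picture shows the blank lying straight in the right lane, centre (320,268), with its lower end against the stop ledge at row 177. The scribed line and the nib at (400,200) are to its right.

Run:
```python
from h import *
from workcell import viewer
s,p,R=cur();i=viewer.camera_info("wrist");a,d=viewer.grab_frame("wrist")
D=(cloud(dict(p=a,d=d,**i))-Od)@Rd*1000
for c in (320,250,450): print(c,[(r,D[r,c].round(1).tolist(),a[r,c].tolist()) for r in (155,165,172,175,178,181,185,195)])
go(np.array([.42,.12,.32]),down(165))
```

```text
320 [(155, [-83.4, 78.2, 29.2], [62, 63, 63]), (165, [-78.5, 78.2, 29.4], [62, 62, 63]), (172, [-74.9, 78.2, 29.1], [63, 63, 63]), (175, [-73.3, 78.2, 28.8], [69, 66, 63]), (178, [-71.8, 78.2, 29.2], [125, 99, 72]), (181, [-70.3, 78.2, 29.2], [144, 113, 82]), (185, [-68.2, 78.2, 29.1], [150, 118, 85]), (195, [-62.9, 78.2, 28.8], [149, 117, 85])]
250 [(155, [-83.4, 42.4, 28.3], [63, 63, 63]), (165, [-78.5, 42.2, 29.0], [63, 62, 64]), (172, [-74.9, 42.1, 29.1], [62, 62, 63]), (175, [-73.3, 41.9, 28.7], [108, 107, 108]), (178, [-68.3, 36.6, 0.1], [215, 213, 216]), (181, [-66.5, 36.4, -0.5], [221, 219, 221]), (185, [-64.1, 36.2, -0.6], [220, 220, 222]), (195, [-57.9, 35.8, -1.3], [218, 217, 218])]
450 [(155, [-83.2, 144.9, 27.1], [60, 58, 58]), (165, [-78.4, 144.8, 28.8], [60, 58, 58]), (172, [-74.8, 145.1, 29.0], [60, 59, 59]), (175, [-73.2, 145.7, 27.9], [68, 66, 67]), (178, [-68.2, 156.2, -0.4], [130, 129, 131]), (181, [-66.3, 156.8, -1.5], [133, 132, 134]), (185, [-64.0, 156.7, -0.5], [132, 129, 132]), (195, [-57.9, 157.4, -0.8], [209, 206, 210])]
shift [  1.8   20.24 -18.58] rot [0.076 0.52  0.295]
```

Emit:
play_rows([
  [0,0,-4,0,0,0,1],
  [0.2,2,-8,0,0,0,1],
  [0.6,6,-12,0.02,0.12,0.07,1],
  [1,10,-15.5,0.04,0.25,0.14,1],
  [1.3,14.5,-17.5,0.06,0.38,0.22,1],
])

```text
clock: 21.35
position: [0.4796, -0.0226, 0.2584]
tool_rot: [3.138, 0.281, 3.019]
force: [0.8, -2.4, -0.5]
grip_width: 0.086
finger_force: 0.0
```

```bash
python3 log.py
python3 - <<'E'
from sim import *
s,p,R=cur();b=(np.array([.4245,.348,.13]),down(121.5))
go(*b);print(follow(s['qpos'],*b)[0].round(2))
E
```

```text
21.35 q [ 0.823  0.243 -1.073  2.116  0.482  0.69   0.898] F [ 0.8 -2.4 -0.5] deck [-23.1 133.4 178.9] world [ 0.4796 -0.0226  0.2584] [3.138 0.281 3.019] w 0.086
shift [13.16 36.07  9.7 ] rot [0.13  0.26  0.893]
[-0.25  0.64 -0.77  1.86  0.57  0.87 -0.75]
```

Emit:
play_rows([
  [0.5,3.5,-1,0.015,0.035,0.1,1],
  [1.5,7.5,-1,0.03,0.07,0.2,1],
  [3,12,0,0.045,0.1,0.3,1],
  [5,16.5,1,0.06,0.14,0.42,1],
  [7,21,2,0.075,0.16,0.54,1],
])

```text
clock: 21.85
position: [0.4502, 0.1763, 0.2255]
tool_rot: [3.103, 0.116, 2.488]
force: [0.1, -0.4, 0.3]
grip_width: 0.0853
finger_force: 0.0
```

```bash
python3 log.py
python3 - <<'E'
from sim import *
s,p,R=cur();b=(np.array([.4245,.348,.13]),down(121.5))
go(*b);print(follow(s['qpos'],*b)[0].round(2))
E
```

```text
21.85 q [ 0.192  0.385 -0.941  2.007  0.535  0.908 -0.119] F [ 0.1 -0.4  0.3] deck [-57.7 333.4 160.9] world [0.4502 0.1763 0.2255] [3.103 0.116 2.488] w 0.0853
shift [13.51 11.75  8.5 ] rot [0.059 0.108 0.369]
[-0.25  0.65 -0.78  1.86  0.58  0.87 -0.76]
```

Emit:
play_rows([
  [2.7,2.4,1.7,0.012,0.022,0.075,1],
  [5.4,4.8,3.4,0.024,0.044,0.15,1],
  [8.1,7.2,5.1,0.036,0.066,0.22,1],
  [10.8,9.5,6.8,0.048,0.088,0.3,1],
  [13.5,11.8,8.5,0.059,0.108,0.369,1],
])

```text
clock: 22.35
position: [0.4233, 0.3486, 0.1294]
tool_rot: [3.141, 0.0, 2.123]
force: [0.6, 0.5, 0.3]
grip_width: 0.0854
finger_force: 0.0
```

```bash
python3 log.py;python3 - <<'E'
from sim import *
from workcell import viewer
s,p,R=cur();i=viewer.camera_info("wrist");a,d=viewer.grab_frame("wrist")
W=cloud(dict(p=a,d=d,**i));hsv=cv2.cvtColor(a,cv2.COLOR_RGB2HSV)
m=((d>0)&(abs(W[...,2]-.03)<.006)&(hsv[...,0]>8)&(hsv[...,0]<25)&(hsv[...,1]>70))
k,l,st,c=cv2.connectedComponentsWithStats(m.astype(np.uint8),connectivity=4)
for j in range(1,k):
    if st[j,4]>300: print('wood',st[j],rect(W[l==j]),np.median(W[l==j][:,2]))
cv2.imwrite("pics/wrist4.png",a[:,:,::-1])
go(np.array([.4245,.3475,.002]),down(121.5))
E
```

```text
22.35 q [-0.246  0.647 -0.78   1.865  0.586  0.874 -0.765] F [0.6 0.5 0.3] deck [-122.8  506.6   87.6] world [0.4233 0.3486 0.1294] [3.141 0.    2.123] w 0.0854
wood [ 288  164   58  146 7835] (array([424.1, 350.4]), array([105.5,  38.6]), 121.23) 0.030374454488627287
wood [  55  340   93   45 2648] (array([333.5, 175.4]), array([70.9, 36.8]), 28.38) 0.030217210324776117
shift [-0.72  0.03 12.52] rot [-0.002 -0.004  0.001]
```

Emit:
play_rows([
  [0,0,4,0,0,0,1],
  [0,0,8,0,0,0,1],
  [0,0,11,0,0,0,1],
  [0,0,12.5,0,0,0,0.6],
  [0,0,12.7,0,0,0,0],
])

```text
clock: 22.9
position: [0.4218, 0.3476, 0.0027]
tool_rot: [-3.14, -0.002, 2.128]
force: [-0.3, -0.7, 0.8]
grip_width: 0.0595
finger_force: 0.0
```

Emit:
play_rows([
  [0,0,0,0,0,0,-1],
  [0,0,0,0,0,0,-1],
  [0,0,0,0,0,0,-1],
  [0,0,0,0,0,0,-1],
  [0,0,0,0,0,0,-1],
])

```text
clock: 23.4
position: [0.4227, 0.3483, 0.0054]
tool_rot: [3.14, -0.003, 2.128]
force: [-0.8, -1.8, 8.9]
grip_width: 0.0396
finger_force: 32.3
```

```bash
python3 log.py
python3 - <<'E'
from sim import *
s,p,R=cur();Rw=Rsq@np.diag([-1,-1,1.])
for pts in [ [([.43,.30,.2],down(140)),([.44,.13,.30],Rw),(deck([-8,173,110]),Rw),(deck([-8,173,12]),Rw)],
 [([.45,.28,.22],down(150)),([.45,.13,.25],Rw),(deck([-8,173,110]),Rw),(deck([-8,173,12]),Rw)]]:
    print('--');q=s['qpos']
    for p,R in pts: q,a,b=follow(q,np.array(p),R,n=20);print(q.round(2),round(a,1),round(b,3))
go(np.array([.45,.28,.22]),down(150))
E
```

```text
23.4 q [-0.351  0.821 -0.629  1.918  0.775  0.66  -0.911] F [-0.8 -1.8  8.9] deck [-185.3  506.3  -19.5] world [0.4227 0.3483 0.0054] [ 3.140e+00 -3.000e-03  2.128e+00] w 0.0396
--
[-0.04  0.55 -0.94  1.86  0.53  1.   -0.34] 0.0 0.0
[ 0.5  -0.03 -1.05  2.27  0.52  0.48  0.63] 0.0 0.0
[ 0.47  0.3  -0.78  2.28  1.22  0.32  0.26] 0.0 0.0
[ 0.4   0.56 -0.73  2.24  1.78  0.43 -0.22] 0.0 0.0
--
[ 0.04  0.55 -1.    1.83  0.53  1.06 -0.11] 0.0 0.0
[ 0.38  0.13 -1.02  2.33  0.97  0.47  0.17] 0.0 0.0
[ 0.52  0.31 -0.84  2.28  1.24  0.34  0.24] 0.0 0.0
[ 0.43  0.57 -0.78  2.24  1.77  0.46 -0.2 ] 0.0 0.0
shift [ -7.18  -1.26 -21.48] rot [ 0.002 -0.002 -0.49 ]
```

Emit:
play_rows([
  [0,0,-3,0,0,0,-1],
  [0,0,-7,0,0,-0.05,-1],
  [-1.5,-0.3,-11.5,0,0,-0.19,-1],
  [-4,-0.8,-16,0,0,-0.34,-1],
  [-7,-1.2,-20,0,0,-0.49,-1],
])

```text
clock: 23.9
position: [0.4473, 0.2861, 0.2002]
tool_rot: [3.139, -0.002, 2.606]
force: [1.9, 0.8, -1.0]
grip_width: 0.0392
finger_force: 31.2
```

```bash
python3 log.py
python3 - <<'E'
from sim import *
s,p,R=cur();Rw=Rsq@np.diag([-1,-1,1.]);w=np.array([.44,.13,.28]);go(w,Rw)
q,a,_=follow(s['qpos'],w,Rw);print(q.round(2),a);print(follow(q,deck([-8,173,110]),Rw)[0].round(2));go(deck([-8,173,110]),Rw,w,Rw)
E
```

```text
23.9 q [ 0.017  0.576 -0.977  1.847  0.556  1.019 -0.154] F [ 1.9  0.8 -1. ] deck [-68.9 443.2 138.2] world [0.4473 0.2861 0.2002] [ 3.139e+00 -2.000e-03  2.606e+00] w 0.0392
shift [ -7.32 -13.78  -8.02] rot [-0.149 -0.51  -0.565]
[ 0.49  0.03 -1.09  2.3   0.69  0.46  0.45] 6.744181782655261e-06
[ 0.51  0.31 -0.83  2.28  1.24  0.34  0.25]
shift [ -3.3  -11.45  10.42] rot [0. 0. 0.]
```

Emit:
play_rows([
  [-1.4,-2.7,-2,-0.03,-0.1,-0.11,-1],
  [-2.8,-5.4,-4,-0.06,-0.2,-0.22,-1],
  [-4.2,-8.1,-5.5,-0.09,-0.3,-0.33,-1],
  [-5.7,-10.9,-7,-0.12,-0.4,-0.44,-1],
  [-7.3,-13.8,-8,-0.149,-0.51,-0.565,-1],
])

```text
clock: 24.4
position: [0.4385, 0.1314, 0.2776]
tool_rot: [3.137, 0.505, -3.128]
force: [1.5, 0.6, 0.1]
grip_width: 0.0396
finger_force: 31.1
```

```bash
python3 log.py
python3 - <<'E'
from sim import *
s,p,R=cur();Rw=Rsq@np.diag([-1,-1,1.]);go(deck([-8,173,110]),Rw)
print(follow(s['qpos'],deck([-8,173,110]),Rw)[0].round(2))
E
```

```text
24.4 q [ 0.506  0.046 -1.121  2.291  0.696  0.498  0.415] F [1.5 0.6 0.1] deck [-43.4 288.9 212.9] world [0.4385 0.1314 0.2776] [ 3.137  0.505 -3.128] w 0.0396
shift [ -4.02 -11.41  10.32] rot [-0.009 -0.018 -0.025]
[ 0.53  0.31 -0.85  2.28  1.25  0.35  0.24]
```

Emit:
play_rows([
  [-1,-2.5,1.5,-0.009,-0.018,-0.025,-1],
  [-2,-5,3.5,-0.009,-0.018,-0.025,-1],
  [-3,-7.5,5.5,-0.009,-0.018,-0.025,-1],
  [-4,-10,8,-0.009,-0.018,-0.025,-1],
  [-4,-11.4,10.3,-0.009,-0.018,-0.025,-1],
])

```text
clock: 24.9
position: [0.5259, 0.0172, 0.2046]
tool_rot: [3.138, 0.52, -3.109]
force: [0.8, -0.5, -0.1]
grip_width: 0.0393
finger_force: 31.1
```

```bash
python3 fd.py
python3 - <<'E'
from h import *
Rw=Rsq@np.diag([-1,-1,1.]);go(deck([-8,173,10]),Rw)
E
```

```text
24.9 deck [ -8.4 171.2 108.3] F deck [ 0.6 -0.5 -0.5] rot [ 3.138  0.52  -3.109] w 0.0393 q [ 0.52  0.31 -0.83  2.28  1.24  0.34  0.24]
shift [-0.08  0.2   9.83] rot [-0.002 -0.004 -0.008]
```

Emit:
play_rows([
  [0,0.2,2.5,-0.002,-0.004,-0.008,-1],
  [0,0.2,5,-0.002,-0.004,-0.008,-1],
  [0,0.2,7.5,-0.002,-0.004,-0.008,-1],
  [0,0.2,9,-0.002,-0.004,-0.008,-1],
  [0,0.2,9.7,-0.002,-0.004,-0.008,-1],
])

```text
clock: 25.4
position: [0.5728, 0.0237, 0.1196]
tool_rot: [3.139, 0.522, -3.098]
force: [-0.0, -0.1, -1.3]
grip_width: 0.0394
finger_force: 31.1
```

Emit:
play_rows([
  [0,0,0.1,0,0,0,-1],
  [0,0,0.2,0,0,0,-1],
  [0,0,0.3,0,0,0,-1],
  [0,0,0.35,0,0,0,-1],
  [0,0,0.35,0,0,0,-1],
])

```text
clock: 25.9
position: [0.5745, 0.0236, 0.1181]
tool_rot: [3.14, 0.523, -3.098]
force: [-0.4, -0.8, -1.0]
grip_width: 0.0392
finger_force: 31.1
```

```bash
python3 fd.py
```

```text
25.9 deck [ -9.5 175.6   9. ] F deck [-0.9 -0.7 -0.7] rot [ 3.14   0.523 -3.098] w 0.0392 q [ 0.4   0.57 -0.75  2.24  1.79  0.44 -0.23]
```

Emit:
play_rows([
  [0.1,-0.25,0.15,0,0,0,-1],
  [0.3,-0.25,0.25,0,0,0,-1],
  [0.5,-0.25,0.28,0,0,0,-1],
  [0.7,-0.25,0.28,0,0,0,-1],
  [0.8,-0.25,0.28,0,0,0,-1],
])

```text
clock: 26.4
position: [0.5687, 0.021, 0.111]
tool_rot: [3.14, 0.522, -3.098]
force: [0.2, 0.0, -1.1]
grip_width: 0.0393
finger_force: 31.1
```

Emit:
play_rows([
  [0.1,0,0,0,0,0,-1],
  [0.2,0,0,0,0,0,-1],
  [0.3,0,0,0,0,0,-1],
  [0.3,0,0,0,0,0,-1],
  [0.3,0,0,0,0,0,-1],
])

```text
clock: 26.9
position: [0.5667, 0.0209, 0.1099]
tool_rot: [3.14, 0.523, -3.098]
force: [2.6, 0.2, 0.1]
grip_width: 0.0396
finger_force: 31.1
```

```bash
python3 fd.py
```

```text
26.9 deck [-20.4 173.2   5.9] F deck [ 2.3  0.1 -1.2] rot [ 3.14   0.523 -3.098] w 0.0396 q [ 0.42  0.59 -0.77  2.26  1.86  0.46 -0.29]
```

Contact with the stop is starting. A little more down-slope, press onto the bed, then release.

Emit:
play_rows([
  [0.1,0,0,0,0,0,-1],
  [0.15,0,0,0,0,0,-1],
  [0.15,0,0.06,0,0,0,-1],
  [0.15,0,0.12,0,0,0,-1],
  [0.15,0,0.12,0,0,0,-1],
])

```text
clock: 27.4
position: [0.5671, 0.021, 0.109]
tool_rot: [3.14, 0.526, -3.098]
force: [4.7, 0.7, 9.6]
grip_width: 0.0391
finger_force: 31.7
```

```bash
python3 fd.py
```

```text
27.4 deck [-20.4 173.3   4.9] F deck [8.9 0.5 6. ] rot [ 3.14   0.526 -3.098] w 0.0391 q [ 0.42  0.59 -0.77  2.26  1.87  0.47 -0.3 ]
```

Emit:
play_rows([
  [0,0,0,0,0,0,0.1],
  [0,0,0,0,0,0,0.5],
  [0,0,0,0,0,0,0.5],
  [0,0,-1.5,0,0,0,0.5],
  [0,0,-4,0,0,0,0.5],
])

```text
clock: 27.9
position: [0.545, 0.02, 0.1416]
tool_rot: [3.138, 0.52, -3.099]
force: [-0.2, 0.3, 0.8]
grip_width: 0.0641
finger_force: 0.0
```

Emit:
play_rows([
  [0,0,-3,0,0,0,0.5],
  [0,0,-7,0,0,0,0.5],
  [0,0,-10,0,0,0,0.5],
  [0,0,-11,0,0,0,0.5],
  [0,0,-11,0,0,0,0.5],
])

```text
clock: 28.4
position: [0.4903, 0.0175, 0.2395]
tool_rot: [3.141, 0.524, -3.097]
force: [-0.0, -0.8, 0.1]
grip_width: 0.0642
finger_force: 0.0
```

```bash
python3 fd.py
python3 - <<'E'
from sim import *
from workcell import viewer
s,p,R=cur();i=viewer.camera_info("wrist");a,d=viewer.grab_frame("wrist")
D=(cloud(dict(p=a,d=d,**i))-Od)@Rd*1000;hsv=cv2.cvtColor(a,cv2.COLOR_RGB2HSV)
m=((d>0)&(abs(D[...,2]-30)<6)&(hsv[...,0]>8)&(hsv[...,0]<25)&(hsv[...,1]>70)&(abs(D[...,0])<90))
for g in (m&(D[...,1]>125),m&(D[...,1]<125)&(D[...,1]>0)):
    print(g.sum(), rect(D[g]/1000) if g.any() else '',np.percentile(D[g],[1,50,99],axis=0).round(1))
cv2.imwrite("pics/wrist5.png",a[:,:,::-1])
Rw=Rsq@np.diag([-1,-1,1.])
q,e,_=follow(s['qpos'],deck([0,-125,150]),Rw);print(q.round(2),e);q,e,_=follow(q,deck([0,-125,70]),Rw);print(q.round(2),e);q,e,_=follow(q,deck([0,125,70]),Rw);print(q.round(2),e)
go(deck([0,-125,160]),Rw)
E
```

```text
28.4 deck [-21.8 173.  156.3] F deck [ 0.  -0.8  0.2] rot [ 3.141  0.524 -3.097] w 0.0642 q [ 0.6   0.17 -0.88  2.32  0.87  0.29  0.58]
6745 (array([-18.2, 173.8]), array([108.8,  39.3]), 179.83) [[-71.9 154.6  26.9]
 [-23.3 173.7  29. ]
 [ 34.3 192.9  30.7]]
6913 (array([-18.3,  77.9]), array([108.8,  39.6]), 179.75) [[-71.8  59.1  25.5]
 [-23.3  78.8  29.2]
 [ 34.3  97.3  30.8]]
[ 1.42  0.54 -1.17  2.01  0.6   0.47  1.56] 2.7591700521252982e-08
[ 1.17  0.61 -0.92  2.    0.76  0.33  1.4 ] 1.9895308690511667e-08
[ 0.38  0.37 -0.53  2.25  1.4   0.2   0.2 ] 2.256328402469736e-06
shift [ -2.11 -29.79  -0.41] rot [0.001 0.001 0.002]
```

View pics/wrist5.png

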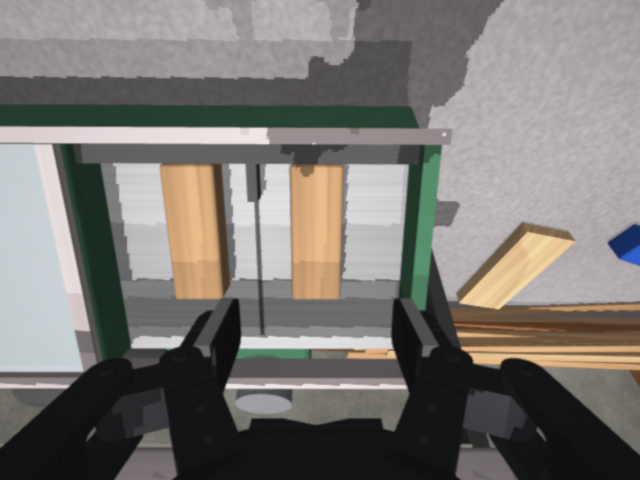

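The wrist picture shows both blanks flat and straight, at (195,230) and (317,230), with their lower ends at the stop (row 164). The guard is still open at left. Next I go back to the handle.

Emit:
play_rows([
  [-0.4,-4.5,-1,0,0,0,1],
  [-0.8,-9.5,-1,0,0,0,1],
  [-1.2,-14.5,-1,0,0,0,1],
  [-1.6,-19.5,-0.8,0,0,0,1],
  [-2,-24.5,-0.4,0,0,0,1],
])

```text
clock: 28.95
position: [0.5086, -0.1615, 0.2502]
tool_rot: [3.141, 0.523, -3.096]
force: [0.6, 0.2, -1.3]
grip_width: 0.0851
finger_force: 0.0
```

Emit:
play_rows([
  [0,-3,0,0,0,0,1],
  [0,-5.3,0,0,0,0,1],
  [0,-5.3,0,0,0,0,1],
  [0,-5.3,0,0,0,0,1],
  [0,-5.3,0,0,0,0,1],
])

```text
clock: 29.45
position: [0.511, -0.2126, 0.2497]
tool_rot: [3.14, 0.522, -3.097]
force: [-0.4, 1.6, -0.1]
grip_width: 0.0856
finger_force: 0.0
```

```bash
python3 fd.py
python3 - <<'E'
from sim import *
from workcell import viewer
s,p,R=cur();i=viewer.camera_info("wrist");a,d=viewer.grab_frame("wrist")
D=(cloud(dict(p=a,d=d,**i))-Od)@Rd*1000
m=(a.max(-1)<60)&(d>0)&(D[...,2]>80)&(D[...,2]<105)&(abs(D[...,0])<35)&(abs(D[...,1]+125)<30)
print(m.sum(),np.percentile(D[m],[2,50,98],axis=0).round(1) if m.any() else '')
Rw=Rsq@np.diag([-1,-1,1.]);go(deck([0,-125.5,69]),Rw)
q,e,_=follow(s['qpos'],deck([0,-125,69]),Rw);print(q.round(2),e);q,e,_=follow(q,deck([0,125,70]),Rw);print(q.round(2),e)
E
```

```text
29.45 deck [ -7.2 -57.8 159.6] F deck [-0.3  1.6  0.1] rot [ 3.14   0.522 -3.097] w 0.0856 q [ 1.36  0.41 -1.15  2.12  0.52  0.39  1.51]
2149 [[ -33.8 -130.6   88.4]
 [  -3.9 -123.7   93.5]
 [  32.6 -119.3   95.4]]
shift [-0.69 -6.81  9.05] rot [ 0.003 -0.001  0.003]
[ 1.15  0.6  -0.88  2.    0.71  0.31  1.45] 2.982378481536708e-08
[ 0.38  0.37 -0.53  2.25  1.4   0.2   0.2 ] 2.3507962599986244e-06
```

Emit:
play_rows([
  [-0.3,-3,0,0,0,0.003,1],
  [-0.7,-5.5,0,0,0,0.003,1],
  [-0.7,-6.8,0,0.003,0,0.003,1],
  [-0.7,-6.8,2,0.003,0,0.003,1],
  [-0.7,-6.8,4,0.003,0,0.003,1],
])

```text
clock: 30.0
position: [0.5402, -0.2802, 0.2183]
tool_rot: [-3.141, 0.523, -3.102]
force: [-0.2, -0.1, 0.2]
grip_width: 0.0852
finger_force: 0.0
```

```bash
python3 fd.py
python3 - <<'E'
from h import *
Rw=Rsq@np.diag([-1,-1,1.]);go(deck([0,-125,69]),Rw)
E
```

```text
30.0 deck [   0.  -126.5  119.3] F deck [-0.1 -0.1  0.3] rot [-3.141  0.523 -3.102] w 0.0852 q [ 1.3   0.55 -1.04  2.01  0.61  0.4   1.55]
shift [-0.    0.16  5.03] rot [-0.001 -0.001 -0.002]
```

Emit:
play_rows([
  [0,0.1,2,0,0,0,1],
  [0,0.15,4,0,0,0,0.7],
  [0,0.15,5,0,0,0,0.2],
  [0,0.15,5,0,0,0,-0.3],
  [0,0.15,5,0,0,0,-1],
], squeeze=30)

```text
clock: 30.5
position: [0.565, -0.2769, 0.1757]
tool_rot: [3.141, 0.523, -3.1]
force: [-0.3, 0.2, 0.5]
grip_width: 0.0297
finger_force: 0.0
```

Emit:
play_rows([
  [0,0,0,0,0,0,-1],
  [0,0,0,0,0,0,-1],
  [0,0,0,0,0,0,-1],
  [0,0,-0.1,0,0,0,-1],
  [0,0.2,-0.2,0,0,0,-1],
])

```text
clock: 31.0
position: [0.564, -0.2762, 0.1769]
tool_rot: [3.14, 0.523, -3.103]
force: [22.1, -2.8, -28.4]
grip_width: 0.0129
finger_force: 29.5
```

```bash
python3 fd.py
python3 - <<'E'
from h import *
Rw=Rsq@np.diag([-1,-1,1.]);go(deck([0,125,70]),Rw)
E
```

```text
31.0 deck [  -0.  -123.5   71.5] F deck [  4.9  -3.7 -35.6] rot [ 3.14   0.523 -3.103] w 0.0129 q [ 1.15  0.59 -0.88  2.01  0.7   0.31  1.45]
shift [ 0.06 24.85  0.14] rot [-0.    -0.    -0.002]
```

Emit:
play_rows([
  [0,0.2,0.15,0,0,0,-1],
  [0,0.8,0.2,0,0,0,-1],
  [0,1.8,0.2,0,0,0,-1],
  [0,3,0.2,0,0,0,-1],
  [0,4.2,0.2,0,0,0,-1],
])

```text
clock: 31.5
position: [0.5628, -0.2352, 0.1764]
tool_rot: [-3.14, 0.523, -3.103]
force: [-12.3, -3.4, 17.1]
grip_width: 0.0125
finger_force: 35.1
```

Emit:
play_rows([
  [0,1.3,0,0,0,0,-1],
  [0,2.6,0,0,0,0,-1],
  [0,3.9,0,0,0,0,-1],
  [0,5.2,0,0,0,0,-1],
  [0,6.5,0,0,0,0,-1],
])

```text
clock: 32.0
position: [0.5602, -0.1699, 0.1764]
tool_rot: [-3.14, 0.523, -3.103]
force: [-11.8, -3.9, 18.4]
grip_width: 0.013
finger_force: 35.3
```

```bash
python3 fd.py
python3 - <<'E'
from h import *
Rw=Rsq@np.diag([-1,-1,1.]);go(deck([0,125,70]),Rw)
E
```

```text
32.0 deck [  0.3 -17.1  70.7] F deck [-1.2 -3.4 21.9] rot [-3.14   0.523 -3.103] w 0.013 q [ 0.83  0.45 -0.69  2.15  0.84  0.18  1.07]
shift [ 0.07 14.21  0.02] rot [-0.003 -0.    -0.003]
```

Run:
```python
from sim import *
s,p,R=cur()
for tilt in (0,.05,.1):
  for ax in (0,1,2):
    q=s['qpos'];R1=R@Ro.from_rotvec(np.eye(3)[ax]*tilt).as_matrix();out=[]
    for y in (10,40,80,110,126): q,a,b=follow(q,deck([0,y,70.7]),R1,n=10);out.append((q[5].round(3),q[4].round(2),q[6].round(2),round(a,1),round(b,3)))
    print(tilt,ax,out)
```

```text
0 0 [(np.float64(0.161), np.float64(0.95), np.float64(0.91), np.float64(0.0), np.float64(0.0)), (np.float64(0.16), np.float64(1.1), np.float64(0.69), np.float64(0.0), np.float64(0.0)), (np.float64(0.161), np.float64(1.26), np.float64(0.43), np.float64(0.0), np.float64(0.0)), (np.float64(0.184), np.float64(1.36), np.float64(0.27), np.float64(0.0), np.float64(0.0)), (np.float64(0.204), np.float64(1.39), np.float64(0.2), np.float64(0.0), np.float64(0.0))]
0 1 [(np.float64(0.161), np.float64(0.95), np.float64(0.91), np.float64(0.0), np.float64(0.0)), (np.float64(0.16), np.float64(1.1), np.float64(0.69), np.float64(0.0), np.float64(0.0)), (np.float64(0.161), np.float64(1.26), np.float64(0.43), np.float64(0.0), np.float64(0.0)), (np.float64(0.184), np.float64(1.36), np.float64(0.27), np.float64(0.0), np.float64(0.0)), (np.float64(0.204), np.float64(1.39), np.float64(0.2), np.float64(0.0), np.float64(0.0))]
0 2 [(np.float64(0.161), np.float64(0.95), np.float64(0.91), np.float64(0.0), np.float64(0.0)), (np.float64(0.16), np.float64(1.1), np.float64(0.69), np.float64(0.0), np.float64(0.0)), (
[... 2333 characters left out ...]
(0.83), np.float64(0.87), np.float64(0.0), np.float64(0.0)), (np.float64(0.327), np.float64(0.86), np.float64(0.77), np.float64(0.0), np.float64(0.0)), (np.float64(0.33), np.float64(0.88), np.float64(0.71), np.float64(0.0), np.float64(0.0))]
0.1 2 [(np.float64(0.161), np.float64(0.95), np.float64(0.81), np.float64(0.0), np.float64(0.0)), (np.float64(0.16), np.float64(1.1), np.float64(0.59), np.float64(0.0), np.float64(0.0)), (np.float64(0.161), np.float64(1.26), np.float64(0.33), np.float64(0.0), np.float64(0.0)), (np.float64(0.184), np.float64(1.36), np.float64(0.17), np.float64(0.0), np.float64(0.0)), (np.float64(0.204), np.float64(1.39), np.float64(0.1), np.float64(0.0), np.float64(0.0))]
```

Emit:
play_rows([
  [0,0.3,0,0,0.02,0,-1],
  [0,0.9,0,0,0.04,0,-1],
  [0,1.8,0,0,0.06,0,-1],
  [0,3,0,0,0.07,0,-1],
  [0,4.2,0,0,0.07,0,-1],
])

```text
clock: 32.5
position: [0.558, -0.128, 0.1755]
tool_rot: [-3.14, 0.451, -3.103]
force: [-10.9, -3.3, 7.7]
grip_width: 0.0127
finger_force: 34.7
```

```bash
python3 fd.py
```

```text
32.5 deck [-0.5 24.8 70.2] F deck [-5.7 -2.8 12.2] rot [-3.14   0.451 -3.103] w 0.0127 q [ 0.75  0.44 -0.72  2.14  0.8   0.29  1.02]
```

Emit:
play_rows([
  [0,1.3,0,0,0,0,-1],
  [0,2.6,0,0,0,0,-1],
  [0,3.9,0,0,0,0,-1],
  [0,5.2,0,0,0,0,-1],
  [0,6.4,0,0,0,0,-1],
])

```text
clock: 33.0
position: [0.5554, -0.0636, 0.1755]
tool_rot: [-3.14, 0.452, -3.103]
force: [-8.3, -3.7, 6.4]
grip_width: 0.0125
finger_force: 34.6
```

Emit:
play_rows([
  [0,0.9,0,0,0,0,-1],
  [0,1.5,0,0,0,0,-1],
  [0,1.9,0,0,0,0,-1],
  [0,2.2,0,0,0,0,-1],
  [0,2.5,0,0,0,0,-1],
])

```text
clock: 33.5
position: [0.5545, -0.0389, 0.1755]
tool_rot: [-3.14, 0.452, -3.102]
force: [-9.1, -3.8, 8.7]
grip_width: 0.013
finger_force: 34.7
```

```bash
python3 fd.py
```

```text
33.5 deck [ -0.3 114.   70.1] F deck [-3.7 -3.4 12.1] rot [-3.14   0.452 -3.102] w 0.013 q [ 0.43  0.38 -0.57  2.19  0.92  0.27  0.69]
```

About 10 mm remain, so I'll creep at 20 mm/s or less.

Emit:
play_rows([
  [0,0.2,0,0,0,0,-1],
  [0,0.4,0,0,0,0,-1],
  [0,0.55,0,0,0,0,-1],
  [0,0.7,0,0,0,0,-1],
  [0,0.8,0,0,0,0,-1],
])

```text
clock: 34.0
position: [0.5542, -0.031, 0.1755]
tool_rot: [-3.14, 0.452, -3.102]
force: [-10.9, -3.4, 8.6]
grip_width: 0.0128
finger_force: 34.7
```

Emit:
play_rows([
  [0,0.1,0,0,0,0,-1],
  [0,0.2,0,0,0,0,-1],
  [0,0.3,0,0,0,0,-1],
  [0,0.35,0,0,0,0,-1],
  [0,0.35,0,0,0,0,-1],
])

```text
clock: 34.5
position: [0.5541, -0.0295, 0.1755]
tool_rot: [-3.138, 0.452, -3.104]
force: [-6.5, -13.6, 6.7]
grip_width: 0.0127
finger_force: 34.6
```

```bash
python3 fd.py
```

```text
34.5 deck [ -0.3 123.4  70. ] F deck [ -2.8 -13.3   9.3] rot [-3.138  0.452 -3.104] w 0.0127 q [ 0.39  0.38 -0.55  2.2   0.94  0.27  0.65]
```

Emit:
play_rows([
  [0,0.05,0,0,0,0,-1],
  [0,-0.1,0,0,0,0,-1],
  [0,-0.15,0,0,0,0,0.2],
  [0,-0.15,0,0,0,0,0.6],
  [0,-0.15,0,0,0,0,1],
])

```text
clock: 35.0
position: [0.555, -0.0279, 0.1756]
tool_rot: [3.141, 0.453, -3.102]
force: [-0.5, 0.4, -0.0]
grip_width: 0.0559
finger_force: 0.0
```

Emit:
play_rows([
  [0,0,-1,0,0,0,1],
  [0,0,-4,0,0,0,1],
  [0,0,-8,0,0,0,1],
  [0,0,-12,0,0,0,1],
  [0,0,-13,0,0,0,1],
])

```text
clock: 35.5
position: [0.4976, -0.0299, 0.2935]
tool_rot: [3.141, 0.453, -3.101]
force: [-0.9, -0.6, 1.0]
grip_width: 0.0848
finger_force: 0.0
```

```bash
python3 fd.py
python3 - <<'E'
from h import *
from workcell import viewer
i=viewer.camera_info("wrist");a,d=viewer.grab_frame("wrist")
D=(cloud(dict(p=a,d=d,**i))-Od)@Rd*1000
m=(a.max(-1)<60)&(d>0)&(D[...,2]>80)&(D[...,2]<105)&(abs(D[...,0])<35)&(abs(D[...,1]-120)<30)
print(m.sum(),np.percentile(D[m],[2,50,98],axis=0).round(1) if m.any() else '')
b=viewer.grab_frame("side")[0]
cv2.imwrite("pics/fin.png",np.hstack([cv2.resize(a,(400,300)),cv2.resize(b,(400,300))])[:,:,::-1])
E
```

```text
35.5 deck [  9.8 125.3 200.4] F deck [-0.3 -0.5  1.3] rot [ 3.141  0.453 -3.101] w 0.0848 q [ 0.92  0.12 -1.04  2.16  0.27  0.48  1.31]
1588 [[-33.7 118.   90.1]
 [ -2.  123.8  93.4]
 [ 33.4 129.5  95.1]]
```

View pics/fin.png

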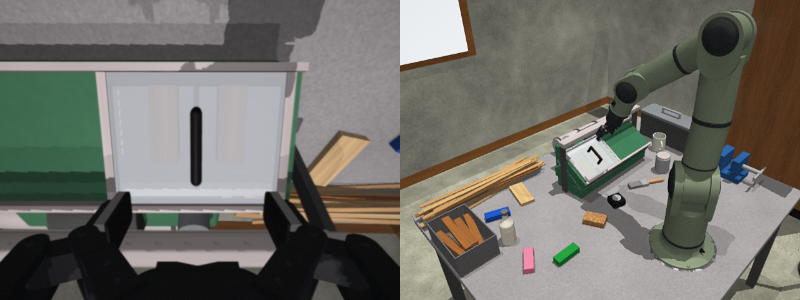

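The wrist half shows the guard shut, with its handle at (196,146) and both blanks seen straight beneath the pane. The side half shows the bystanders where they were. The stop was felt at 13 N after 250 mm of travel, so I'll hand in.

```bash
python3 -c "
from workcell import bot
print(bot.job_done())"
```

```text
the job is handed in; nothing more can be done
None
```

I handed the job in at 35.5 s: the guard was opened to its stop, both blanks lie flat and straight against the lower stop, and the guard is shut again with its stop felt gently at 13 N. On the way to the first blank, joint 2 read -0.305 rad for a moment, just past its -0.3 rad limit; the hand-in returned no verdict, so I don't know whether that counts against it.

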